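# Pack the tyre deflators into the hasped tub

## Robot

A 6-joint arm with a two-finger parallel gripper is mounted at the origin on the work surface. World frame = base frame: x ahead of the robot, y to its left, z up, the work surface at z = 0. Lengths are in mm, angles in rad, forces in N, time in s.
With the tool pointing down it reaches from about 300 to 1000 mm from the base axis. Payload 5.1 kg.
Tool frame: the origin (TCP) lies at the very end of the fingers, on their centre line; the grasp point (between the pads) lies 19 mm behind it (manip.grip_depth is the distance from the TCP to the grasp point, in mm); z points along the fingers, y is the line along which they close (so a half turn about z gives the same grasp; the last joint's range is limited). The gripper opens to 95 mm and grips with 3 to 60 N. Pads are 20 mm wide; open, the fingers measure 119 mm over their backs; the gripper's body (75 mm by 180 mm) begins 59 mm behind the grasp point.
Start: joints at [1.154, 0.124, 1.65, -0, 1.367, -0.083], TCP at [212.983, 614.103, 181.256] pointing down, gripper open.
Joint ranges: [-2.61, 2.61], [-1.02, 2.33], [0.03, 2.71], [-1.35, 4.49], [0.32, 2.68], [-2.91, 2.91]. Speed limits (rad/s): [2.57, 2.57, 3.14, 3.14, 3.14, 3.14].

## Interface

Orientations are given as a unit quaternion [w, x, y, z].
In Python, from rig import manip gives the robot as it stands.
- The arm moves only by the tool step_arm, never from a script. Its argument "increments" is a list of rows, each an object of numbers: "ax", "ay", "az": the turn, a rotation vector about the tool's x, y, z normalised to -1 to 1, where 1 is 1.5 rad; "x", "y", "z": the shift along the tool's x, y, z normalised to -1 to 1, where 1 is 150 mm; "gripper": the finger opening in mm, from 0 to 95.1. A call has 1 to 8 rows; each row is the pose to reach, as a shift and turn from the pose commanded when the call began, along the tool's axes at that moment; what a row does not reach only later rows make up. A row lasts 1/8 s, in which the tool goes at most 62.5 mm and 10.7 degrees, less where a joint would pass 70% of its speed; a pose out of reach is approached as far as the arm can. A call with a number of a shift or a turn outside -1 to 1 is refused whole. A call with a gripper value outside its range is refused whole. The fingers move at their own pace and stop on an object; the grip force is fixed at half the most. Time passes only in rows, so rows that repeat a pose let the fingers close. It gives the time, the measured TCP pose, the force, the opening and the grip force at its end, in the units of the state.
- manip.get_state(): the state, without advancing time (a new reading comes with each control period).
- manip.camera(name): name is "side" or "top"; returns the picture (420x560x3 uint8, blue, green, red); there is no depth.
- manip.calibration(name): a dict with "fx", "fy", "cx", "cy" (pixels), "R" (3x3) and "t" (3): a world point X has camera coordinates R X + t. Camera axes: x right, y down, z forward; pixel columns grow to the right and rows downward; lengths in mm; the calibration is good to about 2 mm. A picture is of the moment at which its call begins. calibration takes no time and is no camera call.
- manip.job_done(): hands the job in; it is judged then, once.
The state is a dict: "time": time; "q": joint angles; "joint_vel": joint speeds; "joint_torque": joint torques, N m; "ee_pos": TCP position; "tool_rot": TCP orientation; "ft_force": force on the tool from outside, world axes, zero at the start; "wrist_torque": the same for the moment, N m; "grip_width": finger opening in mm; "grasp_force": force on a finger pad.
Only numpy, scipy, OpenCV 4.12 (cv2) and the standard library are available. Lean on these libraries where they do the work, as an engineer would, in place of code of your own. Each camera call takes 0.05 s, during which the arm holds its last target. There are 200 camera calls.

## Task

Pack the chrome tyre deflators away: swing the steel hasp off the catch on the closed white tub and right over to the front, open the lid all the way back, and stand every deflator that is out on the ledge upright at the bottom of a pocket of its own in the tub. Only then shut the lid fully and swing the hasp right back down flat over the catch. Keep the hasp swung well clear whenever the lid is not shut, and leave everything else on the ledge where it is.

Things in the scene. Friction and masses are not known exactly. Their poses are not given: they have to be found in the camera images.
- tub: White plastic tub fixed on the ledge, 130 (x) x 210 (y) x 75 high, walls and floor 4 thick. Origin: centre of underside. x points from its front (hasp, robot side) to its back (lid hinge), z up; turned up to 0.25 rad. A grey insert, its top 22 above the underside, has four 40 x 40 square pockets in a row along y, 48 apart, open down to the tub floor.
- pocket1 (a point): Centre of the floor of pocket 1 (40 x 40 square, 18 deep, its mouth 18 above this point; tub rim 71 above it), counted from the hasp side (-y of the tub). A deflator's foot fits in it with 2 to spare all round. Axes as the tub's.
- pocket2 (a point): Centre of the floor of pocket 2 (40 x 40 square, 18 deep, its mouth 18 above this point; tub rim 71 above it), counted from the hasp side (-y of the tub). A deflator's foot fits in it with 2 to spare all round. Axes as the tub's.
- pocket3 (a point): Centre of the floor of pocket 3 (40 x 40 square, 18 deep, its mouth 18 above this point; tub rim 71 above it), counted from the hasp side (-y of the tub). A deflator's foot fits in it with 2 to spare all round. Axes as the tub's.
- pocket4 (a point): Centre of the floor of pocket 4 (40 x 40 square, 18 deep, its mouth 18 above this point; tub rim 71 above it), counted from the hasp side (-y of the tub). A deflator's foot fits in it with 2 to spare all round. Axes as the tub's.
- lid (a joint): Angle of the lid, rad: 0 shut, 1.8 fully open (leaning back past upright). Its front edge lifts. Stiff hinge: stays where left; about 1.5 N at the pull moves it. White plate 134 x 214 x 6, underside 75 above the tub's underside when shut; a steel catch (peg 6 x 7, 11 high) stands on top, 25 in from the hasp's hinge.
- lid_hinge (a point): Middle of the lid's hinge axis at the tub's back rim; the axis runs along the tub's y. Fixed to the tub, axes as the tub's.
- lid_pull (a point): Centre of the lid's pull: round white bar along y, 12 diameter, 26 long, on a 16 wide tab; 26 out from the lid's front edge, 60 to +y of the tub's middle. Pinch its two ends (26 apart along y) from above; it may turn between the pads as the lid swings. 158 from the hinge axis and 3 above it when shut. Turns with the lid.
- hasp (a joint): Angle of the hasp, rad: 0 flat over the lid's catch, 2.6 fully off (swung up and over to the front, pointing towards the robot, nearly level). Stiff hinge: stays where left; about 1 N at its pull moves it. Steel strap 19 wide with a slot that goes over the catch. Hasp and lid do not stop one another: the user must keep the order.
- hasp_hinge (a point): Middle of the hasp's hinge axis, just in front of the tub's front rim, 83 above its underside and 45 to -y of its middle; the axis runs along the tub's y. Fixed to the tub, axes as the tub's.
- hasp_pull (a point): Centre of the hasp's pull: round steel bar along y at the strap's end, 12 diameter, 26 long; 16 above the lid's top when the hasp is down. Pinch its two ends (26 apart along y) from above; it may turn between the pads as the hasp swings. 50 along the strap from the hinge axis, 14 off to its upper side. Turns with the hasp.
- deflator1: Chrome tyre deflator: a heavy round foot, 36 diameter and 12 high, with a round stem, 20 diameter, rising from it to 52 above the underside; about 120 g, all alike. Grip it by the stem. Stands upright on the ledge at the start; origin: centre of its flat foot, z up along it. Two to four of the four are present; None at the start means absent.
- deflator2: Chrome tyre deflator: a heavy round foot, 36 diameter and 12 high, with a round stem, 20 diameter, rising from it to 52 above the underside; about 120 g, all alike. Grip it by the stem. Stands upright on the ledge at the start; origin: centre of its flat foot, z up along it. Two to four of the four are present; None at the start means absent.
- deflator3: Chrome tyre deflator: a heavy round foot, 36 diameter and 12 high, with a round stem, 20 diameter, rising from it to 52 above the underside; about 120 g, all alike. Grip it by the stem. Stands upright on the ledge at the start; origin: centre of its flat foot, z up along it. Two to four of the four are present; None at the start means absent.
- deflator4: Chrome tyre deflator: a heavy round foot, 36 diameter and 12 high, with a round stem, 20 diameter, rising from it to 52 above the underside; about 120 g, all alike. Grip it by the stem. Stands upright on the ledge at the start; origin: centre of its flat foot, z up along it. Two to four of the four are present; None at the start means absent.
- wheel_nut: Bystander, to be left alone: dark steel wheel nut, 28 across, 22 high, standing among the deflators (mm). Origin: centre of its underside.
- pad_holder: Bystander, to be left alone: round yellow plastic polishing pad holder with a knob on top, 90 diameter, 51 high (mm). Origin: centre of its underside.
- wax_tin: Bystander, to be left alone: flat round wax tin, 84 diameter, 32 high (mm). Origin: centre of its underside.
Things that resemble listed ones, but are neither listed nor needed, are in the scene too. Leave any pink look-alike of the deflator4 alone.

How it is judged:
By the outcome, as a careful person would: the job done as asked, in the order asked, and still so for the second after the job is handed in, with the robot touching nothing.
Of deflator1, deflator2, deflator3, deflator4 only 2 to 4 are there at a start; the rules pass over those that are not, and their reading is None.
At some moment in a run one of deflator1, deflator2, deflator3, deflator4 may be knocked a few centimetres aside while the robot is not near it.
It also fails if it takes over 210 s, if anything falls off the work surface, if the arm or the gripper's body presses on something with over 40 N, if the wrist force passes 120 N, or if a joint passes its speed limit or range.

## Working session

There is one attempt and no reset: what is moved stays moved. The work goes in short steps, Python scripts to look and compute and a tool call to move; the robot and the scene stay as the last step left them, time stands still between calls to the robot, and variables do not carry over. Pictures are saved under pics/ and viewed, at most 14 in all, crops included, and the job is handed in when it is done.

Besides the shell and the picture viewer there is one more tool, called after "Request:" as a command line: name --argument value ..., lists and objects as JSON in quotes. step_arm: Moves the arm, as the interface text tells. Scaled input: -1 to 1 covers 150 mm each way for a shift and 1.5 rad each way for a turn. Its arguments: {"type":"object","properties":{"increments":{"type":"array"}},"required":["increments"]}

```bash
mkdir -p pics; ls
cat > h.py <<'E'
import numpy as np, cv2
from rig import manip
def snap(n,f):
    im=manip.camera(n); cv2.imwrite('pics/'+f,im); return im
def ray(n,u,v):
    c=manip.calibration(n); R=np.array(c['R']);t=np.array(c['t']).ravel()
    d=R.T@np.array([(u-c['cx'])/c['fx'],(v-c['cy'])/c['fy'],1]); return -R.T@t,d/np.linalg.norm(d)
def onz(n,u,v,z):
    o,d=ray(n,u,v); return o+d*(z-o[2])/d[2]
def tri(a,b):
    (o1,d1),(o2,d2)=ray(*a),ray(*b)
    s=np.linalg.lstsq(np.c_[d1,-d2],o2-o1,rcond=None)[0]
    p,q=o1+s[0]*d1,o2+s[1]*d2; return (p+q)/2,np.linalg.norm(p-q)
def proj(n,X):
    c=manip.calibration(n); p=np.array(c['R'])@np.array(X,float)+np.array(c['t']).ravel()
    return np.array([c['fx']*p[0]/p[2]+c['cx'],c['fy']*p[1]/p[2]+c['cy']])
E
python3 - <<'E'
from h import *
np.set_printoptions(precision=3,suppress=True)
for n in('top','side'):
    snap(n,n+'0.png'); c=manip.calibration(n); print(n,c['fx'],c['cx'],c['cy'],np.array(c['R']),c['t'], ray(n,280,210))
s=manip.get_state(); print(s)
E
```

```text
pics
top 477.226292036124 279.09908781907063 209.09822554632473 [[-0.03  -0.999  0.016]
 [-0.998  0.029 -0.051]
 [ 0.05  -0.018 -0.999]] [   9.746  484.183 1221.78 ] (array([ 422.389,   17.33 , 1244.412]), array([ 0.048, -0.02 , -0.999]))
side 524.2036190515689 281.6292325452094 209.80534991999698 [[ 0.982 -0.189 -0.009]
 [-0.139 -0.688 -0.712]
 [ 0.129  0.701 -0.702]] [-499.368  141.776 1133.884] (array([ 363.895, -791.364,  892.46 ]), array([ 0.126,  0.701, -0.702]))
{'time': 0.1, 'q': array([ 1.154,  0.124,  1.652,  0.   ,  1.368, -0.083]), 'joint_vel': array([ 0.002, -0.003, -0.002,  0.   , -0.001,  0.   ]), 'joint_torque': array([  0.   , -41.888, -36.11 ,   0.078,   0.046,  -0.   ]), 'ee_pos': array([212.709, 613.525, 180.095]), 'tool_rot': array([-0.   ,  0.166,  0.986, -0.001]), 'ft_force': array([-1.547, -0.318,  0.537]), 'wrist_torque': array([-0.008,  0.029, -0.043]), 'grasp_force': 0.0, 'grip_width': 94.91725111873161}
```

View pics/top0.png

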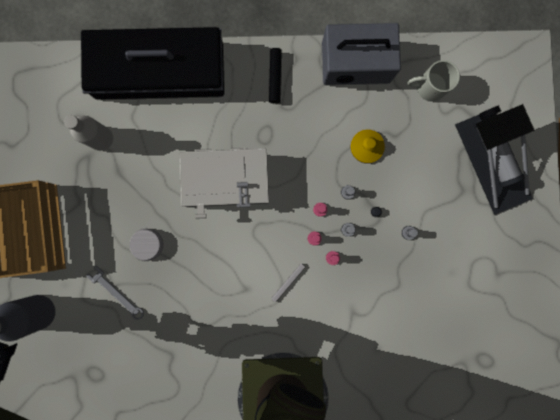

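View pics/side0.png

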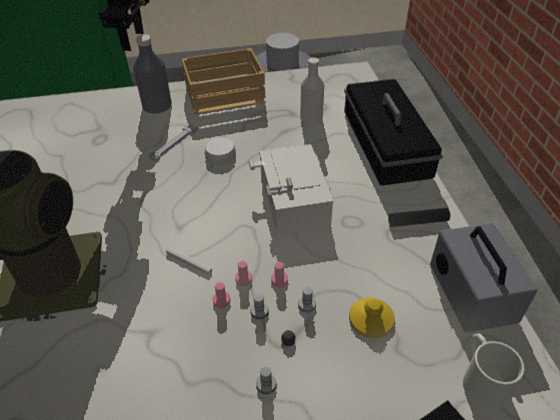

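The top view shows three chrome deflators near (349,191), (348,229) and (410,232), three pink look-alikes, and the nut at (377,212). The tub is around (224,178), with the lid pull at (200,211) and the hasp at (243,190). I'll zoom in for precise pixels.

Run:
```python
import cv2,numpy as np
t=cv2.imread('pics/top0.png');s=cv2.imread('pics/side0.png')
def f(a,k):return cv2.resize(np.clip(a.astype(float)*1.4,0,255).astype(np.uint8),None,fx=k,fy=k,interpolation=cv2.INTER_CUBIC)
a=f(t[140:230,170:280],5) # 550x450
cv2.imwrite('pics/tz.png',a)
cv2.imwrite('pics/sz.png',f(s[140:250,240:340],5))
d=np.hstack([f(t[170:270,300:430],3), f(s[250:400,200:330],3)[:,:][:300] ]) 
b=f(s[250:400,200:330],3); a=f(t[170:270,300:430],3); a=cv2.copyMakeBorder(a,0,150,0,0,cv2.BORDER_CONSTANT)
cv2.imwrite('pics/dz.png',np.hstack([a,b]))
```

```text
(no output)
```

View pics/tz.png

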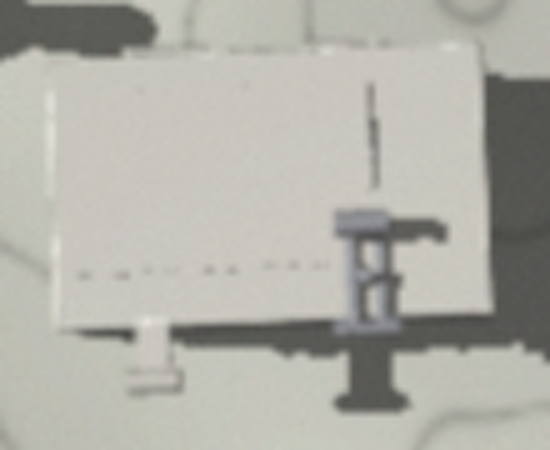

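View pics/sz.png

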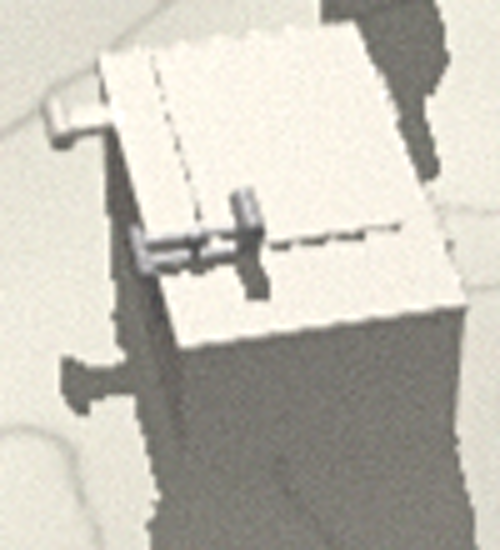

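View pics/dz.png

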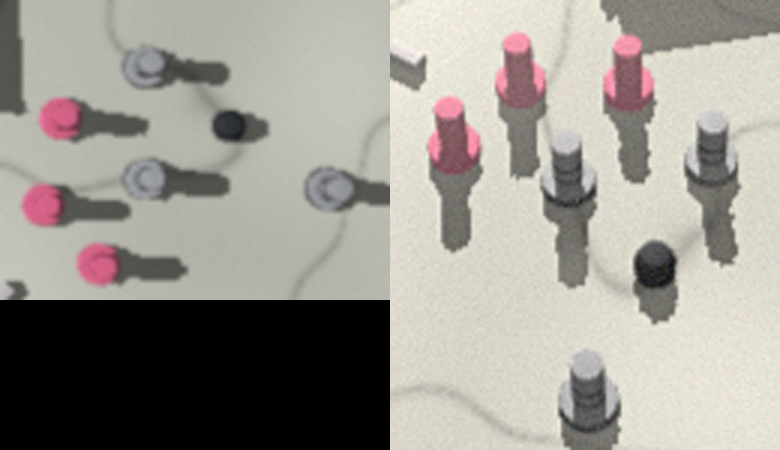

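The crops show the lid corners, both pulls and the deflator stem tops clearly. Now I'll triangulate them.

Run:
```python
from h import *
np.set_printoptions(precision=1,suppress=True)
T=lambda u,v:('top',u/5+169.6,v/5+139.6)
S=lambda u,v:('side',u/5+239.6,v/5+139.6)
P={}
for n,a,b in [('front-y',T(492,312),S(180,347)),('back-y',T(480,42),S(465,305)),('front+y',T(60,328),S(100,55)),('back+y',T(50,62),S(360,22)),('lidpull',T(155,379),S(60,120)),('hasppull',T(362,220),S(245,208)),('hasphinge',T(367,325),S(142,250))]:
    P[n]=tri(a,b)[0]; print(n,*tri(a,b))
for a,b in [((150,60),(712,121)),((150,174),(566,141)),((338,187),(588,362))]:
    print('defl',*tri(('top',a[0]/3+299.7,a[1]/3+169.7),('side',(b[0]-390)/3+199.7,b[1]/3+249.7)))
xy=np.array([onz('top',*T(*p)[1:],81)[:2] for p in[(492,312),(480,42),(50,62),(60,328)]])
print(xy); 
ty=xy[2]+xy[3]-xy[0]-xy[1]; tx=xy[1]+xy[2]-xy[0]-xy[3]
xs=np.array([onz('side',*S(*p)[1:],81)[:2] for p in[(180,347),(465,305),(360,22),(100,55)]]); print(xs)
for q in(xy,xs):
    ty=q[2]+q[3]-q[0]-q[1]; tx=q[1]+q[2]-q[0]-q[3]
    print(q.mean(0),np.linalg.norm(ty)/2,np.linalg.norm(tx)/2,np.arctan2(-ty[0],ty[1]),np.arctan2(tx[1],tx[0]))
```

```text
front-y [499.5  23.2  81.7] 1.2927266295321203
back-y [631.3  25.5  80.7] 1.3397942717259441
front+y [497.7 233.2  83.4] 1.3926589549839374
back+y [629.7 235.7  81.5] 3.996730710928885
lidpull [471.2 187.8  82.7] 0.543061489367924
hasppull [542.6  84.3 103.3] 1.6378619046215916
hasphinge [493.9  84.1  86.3] 0.16282750801252005
defl [ 525.5 -182.9   50.4] 1.025340942514147
defl [ 429.3 -179.4   49.5] 2.579740141424534
defl [ 415.3 -337.    49.4] 0.7373495677926947
[[498.9  23.3]
 [632.   25.4]
 [627.8 236. ]
 [497.2 233.7]]
[[500.3  23.9]
 [630.5  25.1]
 [631.9 236.4]
 [498.8 236.2]]
[564.  129.6] 210.54919681729478 131.8119285930266 0.014100166552880598 0.016706524032087285
[565.4 130.4] 211.77906934924786 131.65552076335706 0.0002779186096009707 0.005368141118423664
```

Heights agree with the text: lid top 81, hasp pull top 103, stem tops 50. The tub centre is about (564.5,130) with yaw about 0.01. The hasp pull is at (542.6,84.5,97) and the lid pull at (471,189,79). I'll move over the hasp and square the tool to the tub.

Request:
step_arm --increments '[{"x":-0.6667,"y":-1,"z":-0.3,"az":-0.2287,"gripper":50},{"x":-0.6667,"y":-1,"z":-0.3,"az":-0.2287},{"x":-0.6667,"y":-1,"z":-0.3,"az":-0.2287},{"x":-0.6667,"y":-1,"z":-0.3,"az":-0.2287},{"x":-0.6667,"y":-1,"z":-0.3,"az":-0.2287}]'

```text
$.increments[0]: bad value
```

Request:
step_arm --increments '[{"x":-1,"y":-1},{"x":-1,"y":-1},{"x":-1,"y":-1},{"x":-1,"y":-1},{"x":-1,"y":-1}]'

```text
$.increments[0]: bad value
```

Request:
step_arm --increments '[{"x":-0.9,"y":-1},{"x":-0.9,"y":-1},{"x":-0.9,"y":-1},{"x":-0.9,"y":-1},{"x":-0.9,"y":-1},{"x":-0.9,"y":-1}]'

```text
$.increments[0]: bad value
```

Request:
step_arm --increments '[{"x":-0.67,"y":-1,"z":-0.3,"ax":0,"ay":0,"az":-0.229,"gripper":50},{"x":-0.67,"y":-1,"z":-0.3,"ax":0,"ay":0,"az":-0.229,"gripper":50},{"x":-0.67,"y":-1,"z":-0.3,"ax":0,"ay":0,"az":-0.229,"gripper":50},{"x":-0.67,"y":-1,"z":-0.3,"ax":0,"ay":0,"az":-0.229,"gripper":50},{"x":-0.67,"y":-1,"z":-0.3,"ax":0,"ay":0,"az":-0.229,"gripper":50}]'

```text
time: 0.72
ee_pos: [258.7, 439.5, 226.0]
tool_rot: [-0.0, -0.005, 1.0, 0.0]
ft_force: [-0.3, 0.5, -0.0]
grip_width: 52.4
grasp_force: 0.0
```

Request:
step_arm --increments '[{"x":-1,"y":-1,"z":0,"ax":0,"ay":0,"az":0,"gripper":50},{"x":-1,"y":-1,"z":0,"ax":0,"ay":0,"az":0,"gripper":50},{"x":-1,"y":-1,"z":0,"ax":0,"ay":0,"az":0,"gripper":50},{"x":-1,"y":-1,"z":0,"ax":0,"ay":0,"az":0,"gripper":50}]'

```text
time: 1.23
ee_pos: [411.7, 289.9, 225.1]
tool_rot: [-0.001, -0.004, 1.0, -0.001]
ft_force: [-0.1, 0.6, -0.5]
grip_width: 49.9
grasp_force: 0.0
```

Request:
step_arm --increments '[{"x":-0.9,"y":-1,"z":0,"ax":0,"ay":0,"az":0,"gripper":50},{"x":-0.9,"y":-1,"z":0,"ax":0,"ay":0,"az":0,"gripper":50},{"x":-0.9,"y":-1,"z":0,"ax":0,"ay":0,"az":0,"gripper":50},{"x":-0.9,"y":-1,"z":0,"ax":0,"ay":0,"az":0,"gripper":50},{"x":-0.9,"y":-1,"z":0,"ax":0,"ay":0,"az":0,"gripper":50}]'

```text
time: 1.85
ee_pos: [546.8, 142.7, 224.9]
tool_rot: [-0.001, -0.005, 1.0, 0.0]
ft_force: [-0.5, 0.0, -0.4]
grip_width: 50.0
grasp_force: 0.0
```

Request:
step_arm --increments '[{"x":0.027,"y":-0.388,"z":0.3,"ax":0,"ay":0,"az":0,"gripper":50},{"x":0.027,"y":-0.388,"z":0.55,"ax":0,"ay":0,"az":0,"gripper":50},{"x":0.027,"y":-0.388,"z":0.75,"ax":0,"ay":0,"az":0,"gripper":50},{"x":0.027,"y":-0.388,"z":0.85,"ax":0,"ay":0,"az":0,"gripper":50},{"x":0.027,"y":-0.388,"z":0.92,"ax":0,"ay":0,"az":0,"gripper":50},{"x":0.027,"y":-0.388,"z":0.92,"ax":0,"ay":0,"az":0,"gripper":50},{"x":0.027,"y":-0.388,"z":0.92,"ax":0,"ay":0,"az":0,"gripper":50}]'

```text
time: 2.72
ee_pos: [544.2, 84.4, 89.7]
tool_rot: [0.001, -0.005, 1.0, 0.0]
ft_force: [0.6, 0.0, -0.5]
grip_width: 50.0
grasp_force: 0.0
```

Request:
step_arm --increments '[{"x":0,"y":0,"z":0,"ax":0,"ay":0,"az":0,"gripper":10},{"x":0,"y":0,"z":0,"ax":0,"ay":0,"az":0,"gripper":10},{"x":0,"y":0,"z":0,"ax":0,"ay":0,"az":0,"gripper":10},{"x":0,"y":0,"z":0,"ax":0,"ay":0,"az":0,"gripper":10},{"x":0,"y":0,"z":0,"ax":0,"ay":0,"az":0,"gripper":10}]'

```text
time: 3.35
ee_pos: [543.2, 84.0, 88.2]
tool_rot: [0.0, -0.005, 1.0, 0.0]
ft_force: [0.1, -0.2, 0.4]
grip_width: 11.2
grasp_force: 0.0
```

Run:
```python
from h import *
t=snap('top','t1.png');s=snap('side','s1.png')
f=lambda a:cv2.resize(a,None,fx=4,fy=4,interpolation=cv2.INTER_CUBIC)
cv2.imwrite('pics/z1.png',np.hstack([f(t[140:240,190:290]),f(s[120:220,230:330])]))
```

```text
(no output)
```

View pics/z1.png

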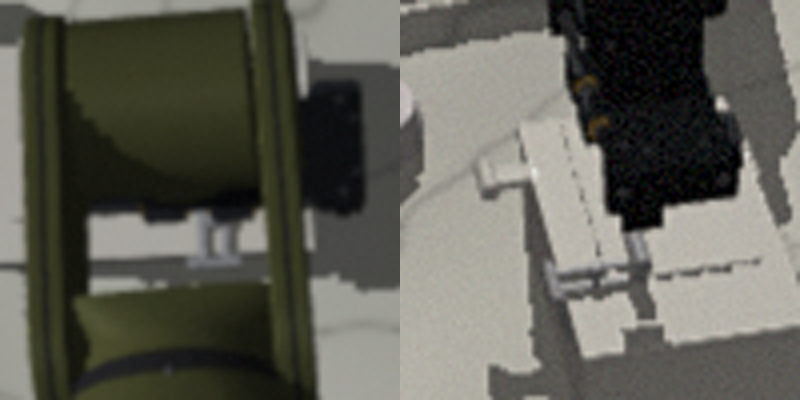

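The side view shows the closed fingertips at about (291,176), just beyond the bar, which is at (289,181). I'll compare that with the projected TCP.

```bash
python3 - <<'E'
from h import *
print(manip.get_state()['ee_pos'])
for X in [(543,84,88),(543,84,97),(543,71,97),(543,97,97),(543,84,103)]:
    print(X,proj('side',X),proj('top',X))
print(tri(('top',242,184),('side',289,181)), tri(('top',242,184),('side',287,187)))
for z in (90,97,103,110): print(z,onz('side',289,181,z),onz('top',242,184,z))
E
python3 - <<'E'
import cv2,numpy as np
a=cv2.imread('pics/s1.png')[160:205,265:315];b=cv2.imread('pics/side0.png')[160:205,265:315]
f=lambda x:cv2.resize(np.clip(x*1.3,0,255).astype(np.uint8),None,fx=8,fy=8,interpolation=cv2.INTER_NEAREST)
cv2.imwrite('pics/z2.png',np.hstack([f(b),f(a)]))
E
```

```text
[543.17510002  83.97977704  88.20703584]
(543, 84, 88) [289.12497906 186.22498455] [242.47484956 184.44298335]
(543, 84, 97) [289.13088697 183.28712379] [242.24935206 184.06139002]
(543, 71, 97) [290.2757115 187.0380386] [247.64418982 183.91001459]
(543, 97, 97) [288.00338765 179.5929735 ] [236.85235518 184.21282604]
(543, 84, 103) [289.1348604 181.3112308] [242.09705319 183.80366551]
(array([542.58371842,  84.18085001, 103.8341067 ]), np.float64(0.2754824086466907)) (array([541.40577326,  85.60367198,  85.02224737]), np.float64(6.042409719668512))
90 [545.85995292  99.53883052  90.        ] [543.90230721  85.00682102  90.        ]
97 [544.27263776  91.76732974  97.        ] [543.16548558  84.59644669  97.        ]
103 [542.91208192  85.10604335 103.        ] [542.53392419  84.24469727 103.        ]
110 [541.32476676  77.33454257 110.        ] [541.79710256  83.83432295 110.        ]
```

View pics/z2.png

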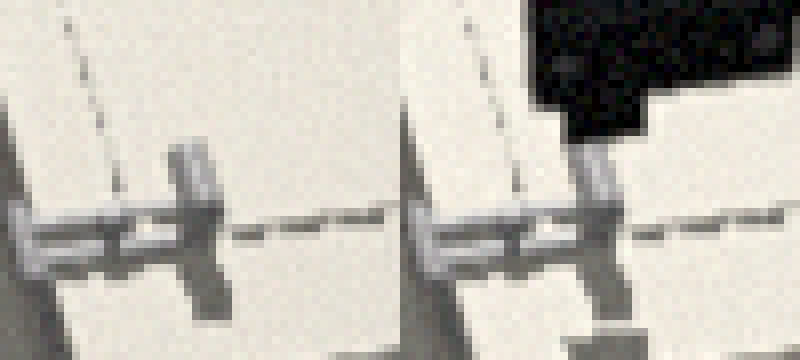

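Run:
```python
from h import *
im=cv2.imread('pics/side0.png').max(2)
for r in range(20,56,2): print(r,''.join('#' if v<40 else '.' for v in im[r,95:165]))
y=np.array([.327,.945,0])
for k in(-59,-47.5,0,47.5,59): print(k,proj('side',np.array([212.7,613.5,180.1])+k*y))
im=cv2.imread('pics/s1.png').max(2)
for r in range(140,190,2): print(r,''.join('#' if v<60 else '.' for v in im[r,260:330]))
```

```text
20 ......########################################........................
22 ##...#.###.##########################..########.......................
24 .......############################....########.......................
26 .......###########################......#######.......................
28 ....##...#..##..#....###########........########......................
30 ........#............##########..........#######......................
32 ........#.............##########.........#######......................
34 .......#..#..#........##########......................................
36 .......................##########.....................................
38 ...#......#....#........#########.....................................
40 ........................##########....................................
42 ...........###...........#########....................................
44 .........#.#..............#########...................................
46 ....#.......#.............#########...................................
48 ..................#........#########.........................
[... 1566 characters left out ...]
.........................
172 ......................##############..................................
174 ..........................#########...................................
176 ..........................#########...................................
178 ......................................................................
180 ......................................................................
182 ......................................................................
184 ......................................................................
186 ......................................................................
188 ......................................................................
```

Run:
```python
from h import *
print(manip.grip_depth, [a for a in dir(manip) if a[0]!='_'])
y=np.array([.327,.945,0]);x=np.array([-.945,.327,0])
for z in(180,200,210,220,230):
    print(z,[proj('side',np.array([212.7,613.5,z])+k*y+j*x).round(1) for k in(-59,-47.5,47.5,59) for j in (-10,10)])
```

```text
18.8 ['Unreachable', 'calibration', 'camera', 'get_state', 'grip_depth', 'job_done']
180 [array([131.8,  63.8]), array([124.7,  63.4]), array([133.2,  61.7]), array([126.2,  61.3]), array([144.6,  45.2]), array([137.9,  44.8]), array([145.9,  43.3]), array([139.2,  42.9])]
200 [array([130.2,  57.1]), array([123.1,  56.6]), array([131.7,  55. ]), array([124.6,  54.5]), array([143.2,  38.6]), array([136.4,  38.2]), array([144.6,  36.7]), array([137.8,  36.3])]
210 [array([129.4,  53.6]), array([122.3,  53.2]), array([130.9,  51.6]), array([123.8,  51.1]), array([142.5,  35.3]), array([135.7,  34.9]), array([143.9,  33.4]), array([137.1,  33. ])]
220 [array([128.6,  50.2]), array([121.4,  49.7]), array([130.1,  48.1]), array([123. ,  47.6]), array([141.8,  31.9]), array([135. ,  31.5]), array([143.2,  30. ]), array([136.4,  29.6])]
230 [array([127.8,  46.7]), array([120.6,  46.2]), array([129.3,  44.6]), array([122.1,  44.2]), array([141.1,  28.5]), array([134.3,  28.1]), array([142.5,  26.6]), array([135.7,  26.2])]
```

Request:
step_arm --increments '[{"x":0,"y":0,"z":0,"ax":0,"ay":0,"az":0,"gripper":50},{"x":0,"y":0,"z":0,"ax":0,"ay":0,"az":0,"gripper":50},{"x":0,"y":0,"z":0.03,"ax":0,"ay":0,"az":0,"gripper":50},{"x":0,"y":0,"z":0.06,"ax":0,"ay":0,"az":0,"gripper":50},{"x":0,"y":0,"z":0.1,"ax":0,"ay":0,"az":0,"gripper":50},{"x":0,"y":0,"z":0.1,"ax":0,"ay":0,"az":0,"gripper":50}]'

```text
time: 4.2
ee_pos: [542.5, 84.0, 72.2]
tool_rot: [-0.001, -0.005, 1.0, -0.0]
ft_force: [0.5, 0.3, -0.1]
grip_width: 49.8
grasp_force: 0.0
```

Run:
```python
from h import *
snap('side','s2.png'); im=cv2.imread('pics/s2.png').max(2)
for r in range(160,200): print(r,''.join('#' if v<60 else '.' for v in im[r,265:320]))
for z in (72,100,107,114): print(z,[proj('side',(542.5+j,84+k,z)).round(1) for k in(-37,-25,25,37) for j in(-10,10)])
```

```text
160 ............######################################.....
161 ............######################################.....
162 ............######################################.....
163 ............##.###################################.....
164 .............#.###################################.....
165 .............#.###################################.....
166 .............#####################################.....
167 ..............####################################.....
168 ................#################################......
169 ................#################################......
170 ................#################################......
171 ................#################################......
172 ................#################################......
173 ................#################################......
174 ................################################.......
175 ................############################...........
176 ................#####################..................
177 .................################......................
178 ................
[... 1354 characters left out ...]
y([286.8, 199.3]), array([295.4, 198.1]), array([282.6, 184.9]), array([291. , 183.8]), array([281.6, 181.6]), array([289.9, 180.5])]
100 [array([287.8, 193.8]), array([296.6, 192.6]), array([286.8, 190.2]), array([295.5, 189. ]), array([282.5, 175.8]), array([291. , 174.7]), array([281.5, 172.5]), array([290. , 171.4])]
107 [array([287.8, 191.4]), array([296.7, 190.2]), array([286.8, 187.9]), array([295.5, 186.7]), array([282.5, 173.5]), array([291. , 172.4]), array([281.5, 170.2]), array([290. , 169.1])]
114 [array([287.8, 189.1]), array([296.7, 187.9]), array([286.7, 185.5]), array([295.6, 184.3]), array([282.5, 171.2]), array([291. , 170.1]), array([281.5, 167.9]), array([290. , 166.8])]
```

Measured against the picture, the real fingertips are about 38–40 mm above the reported TCP, and x and y agree. I'll apply that offset, then descend and grip.

Request:
step_arm --increments '[{"x":0,"y":0,"z":0.05,"ax":0,"ay":0,"az":0,"gripper":50},{"x":0,"y":0,"z":0.1,"ax":0,"ay":0,"az":0,"gripper":50},{"x":0,"y":0,"z":0.14,"ax":0,"ay":0,"az":0,"gripper":50},{"x":0,"y":0,"z":0.14,"ax":0,"ay":0,"az":0,"gripper":10},{"x":0,"y":0,"z":0.14,"ax":0,"ay":0,"az":0,"gripper":10},{"x":0,"y":0,"z":0.14,"ax":0,"ay":0,"az":0,"gripper":10},{"x":0,"y":0,"z":0.14,"ax":0,"ay":0,"az":0,"gripper":10},{"x":0,"y":0,"z":0.14,"ax":0,"ay":0,"az":0,"gripper":10}]'

```text
time: 5.25
ee_pos: [543.5, 84.3, 52.6]
tool_rot: [0.0, -0.005, 1.0, 0.0]
ft_force: [-0.3, 2.3, 0.4]
grip_width: 25.7
grasp_force: 30.0
```

Request:
step_arm --increments '[{"x":0.043,"y":0,"z":-0.094,"ax":0,"ay":0,"az":0,"gripper":10},{"x":0.111,"y":0,"z":-0.172,"ax":0,"ay":0,"az":0,"gripper":10},{"x":0.2,"y":0,"z":-0.226,"ax":0,"ay":0,"az":0,"gripper":10},{"x":0.3,"y":0,"z":-0.251,"ax":0,"ay":0,"az":0,"gripper":10},{"x":0.403,"y":0,"z":-0.246,"ax":0,"ay":0,"az":0,"gripper":10}]'

```text
time: 5.88
ee_pos: [484.7, 83.5, 92.1]
tool_rot: [0.004, -0.005, 1.0, 0.0]
ft_force: [4.2, 0.2, 5.1]
grip_width: 25.6
grasp_force: 30.0
```

Request:
step_arm --increments '[{"x":0.097,"y":0,"z":0.036,"ax":0,"ay":0,"az":0,"gripper":10},{"x":0.179,"y":0,"z":0.099,"ax":0,"ay":0,"az":0,"gripper":10},{"x":0.239,"y":0,"z":0.183,"ax":0,"ay":0,"az":0,"gripper":10},{"x":0.264,"y":0,"z":0.248,"ax":0,"ay":0,"az":0,"gripper":10},{"x":0.269,"y":0,"z":0.275,"ax":0,"ay":0,"az":0,"gripper":10},{"x":0.269,"y":0,"z":0.275,"ax":0,"ay":0,"az":0,"gripper":10}]'

```text
time: 6.62
ee_pos: [438.8, 82.8, 47.1]
tool_rot: [-0.004, -0.005, 1.0, -0.0]
ft_force: [-6.8, 1.1, 5.4]
grip_width: 25.6
grasp_force: 30.0
```

Request:
step_arm --increments '[{"x":0,"y":0,"z":0,"ax":0,"ay":0,"az":0,"gripper":50},{"x":0,"y":0,"z":0,"ax":0,"ay":0,"az":0,"gripper":50},{"x":0,"y":0,"z":-0.15,"ax":0,"ay":0,"az":0,"gripper":50},{"x":0,"y":0,"z":-0.4,"ax":0,"ay":0,"az":0,"gripper":50},{"x":-0.1,"y":0.3,"z":-0.4,"ax":0,"ay":0,"az":0,"gripper":50},{"x":-0.22,"y":0.707,"z":-0.4,"ax":0,"ay":0,"az":0,"gripper":50},{"x":-0.22,"y":0.707,"z":-0.4,"ax":0,"ay":0,"az":0,"gripper":50},{"x":-0.22,"y":0.707,"z":-0.4,"ax":0,"ay":0,"az":0,"gripper":50}]'

```text
time: 7.62
ee_pos: [473.9, 189.2, 107.4]
tool_rot: [-0.001, -0.005, 1.0, -0.0]
ft_force: [-0.9, -0.5, 0.1]
grip_width: 50.0
grasp_force: 0.0
```

Run:
```python
from h import *
s=snap('side','s3.png');print(manip.get_state()['ee_pos'])
f=lambda a,k:cv2.resize(np.clip(a*1.3,0,255).astype(np.uint8),None,fx=k,fy=k,interpolation=cv2.INTER_CUBIC)
cv2.imwrite('pics/z3.png',f(s[100:240,220:340],4))
```

```text
[473.85771029 188.68132414 107.47578711]
```

View pics/z3.png

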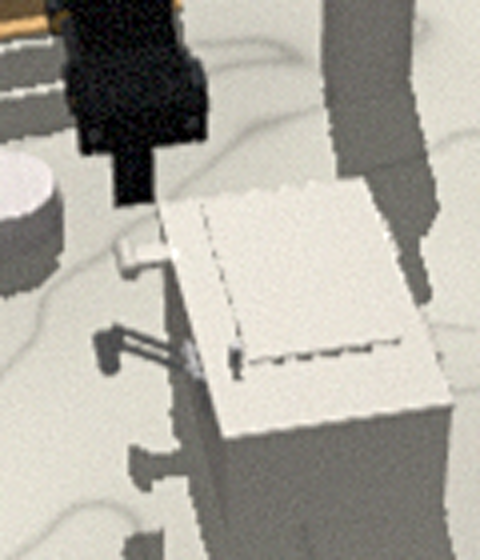

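The hasp is swung out to the front and the catch is clear. The gripper hangs above the lid pull at crop pixel (127,257). I'll descend and pinch it.

Request:
step_arm --increments '[{"x":0.017,"y":0,"z":0.25,"ax":0,"ay":0,"az":0,"gripper":50},{"x":0.017,"y":0,"z":0.42,"ax":0,"ay":0,"az":0,"gripper":50},{"x":0.017,"y":0,"z":0.54,"ax":0,"ay":0,"az":0,"gripper":50},{"x":0.017,"y":0,"z":0.54,"ax":0,"ay":0,"az":0,"gripper":50},{"x":0.017,"y":0,"z":0.54,"ax":0,"ay":0,"az":0,"gripper":10},{"x":0.017,"y":0,"z":0.54,"ax":0,"ay":0,"az":0,"gripper":10},{"x":0.017,"y":0,"z":0.54,"ax":0,"ay":0,"az":0,"gripper":10},{"x":0.017,"y":0,"z":0.54,"ax":0,"ay":0,"az":0,"gripper":10}]'

```text
time: 8.68
ee_pos: [472.7, 188.3, 27.9]
tool_rot: [0.001, -0.005, 1.0, -0.001]
ft_force: [-0.0, -6.1, 3.2]
grip_width: 25.2
grasp_force: 30.0
```

Request:
step_arm --increments '[{"x":-0.007,"y":0,"z":-0.105,"ax":0,"ay":0,"az":0,"gripper":10},{"x":-0.025,"y":0,"z":-0.209,"ax":0,"ay":0,"az":0,"gripper":10},{"x":-0.053,"y":0,"z":-0.311,"ax":0,"ay":0,"az":0,"gripper":10},{"x":-0.091,"y":0,"z":-0.409,"ax":0,"ay":0,"az":0,"gripper":10},{"x":-0.139,"y":0,"z":-0.503,"ax":0,"ay":0,"az":0,"gripper":10},{"x":-0.195,"y":0,"z":-0.591,"ax":0,"ay":0,"az":0,"gripper":10},{"x":-0.261,"y":0,"z":-0.673,"ax":0,"ay":0,"az":0,"gripper":10},{"x":-0.334,"y":0,"z":-0.749,"ax":0,"ay":0,"az":0,"gripper":10}]'

```text
time: 9.68
ee_pos: [521.2, 189.0, 139.3]
tool_rot: [-0.001, -0.005, 1.0, -0.001]
ft_force: [0.1, -3.8, -2.1]
grip_width: 25.6
grasp_force: 30.0
```

Request:
step_arm --increments '[{"x":-0.123,"y":0,"z":-0.099,"ax":0,"ay":0,"az":0,"gripper":10},{"x":-0.26,"y":0,"z":-0.178,"ax":0,"ay":0,"az":0,"gripper":10},{"x":-0.407,"y":0,"z":-0.237,"ax":0,"ay":0,"az":0,"gripper":10},{"x":-0.56,"y":0,"z":-0.272,"ax":0,"ay":0,"az":0,"gripper":10},{"x":-0.717,"y":0,"z":-0.284,"ax":0,"ay":0,"az":0,"gripper":10},{"x":-0.875,"y":0,"z":-0.273,"ax":0,"ay":0,"az":0,"gripper":10},{"x":-0.978,"y":0,"z":-0.252,"ax":0,"ay":0,"az":0,"gripper":10}]'

```text
time: 10.55
ee_pos: [670.4, 191.3, 179.3]
tool_rot: [0.001, -0.005, 1.0, 0.0]
ft_force: [-0.2, -2.1, 4.7]
grip_width: 25.6
grasp_force: 30.0
```

Request:
step_arm --increments '[{"x":-0.03,"y":0,"z":0.01,"ax":0,"ay":0,"az":0,"gripper":10},{"x":-0.05,"y":0,"z":0.02,"ax":0,"ay":0,"az":0,"gripper":10},{"x":-0.05,"y":0,"z":0.02,"ax":0,"ay":0,"az":0,"gripper":10}]'

```text
time: 10.92
ee_pos: [675.6, 191.4, 177.8]
tool_rot: [-0.001, -0.005, 1.0, 0.0]
ft_force: [-7.7, -4.2, 10.7]
grip_width: 25.7
grasp_force: 30.0
```

The lid is at its stop with about 13 N on the tool. I'll release, rise and move towards the deflators, clear of the tub view.

Request:
step_arm --increments '[{"x":0,"y":0,"z":0,"ax":0,"ay":0,"az":0,"gripper":46},{"x":0,"y":0,"z":0,"ax":0,"ay":0,"az":0,"gripper":46},{"x":0,"y":0,"z":-0.2,"ax":0,"ay":0,"az":0,"gripper":46},{"x":0,"y":0,"z":-0.5,"ax":0,"ay":0,"az":0,"gripper":46},{"x":0,"y":0,"z":-0.5,"ax":0,"ay":0,"az":0,"gripper":46},{"x":0.5,"y":-0.7,"z":-0.4,"ax":0,"ay":0,"az":0,"gripper":46},{"x":0.6,"y":-1,"z":-0.3,"ax":0,"ay":0,"az":0,"gripper":46},{"x":0.6,"y":-1,"z":-0.3,"ax":0,"ay":0,"az":0,"gripper":46}]'

```text
time: 11.92
ee_pos: [585.8, 39.4, 216.7]
tool_rot: [-0.001, -0.005, 1.0, 0.0]
ft_force: [0.7, -1.0, -0.3]
grip_width: 46.0
grasp_force: 0.0
```

Request:
step_arm --increments '[{"x":0.4,"y":-1,"z":0.3,"ax":0,"ay":0,"az":0,"gripper":46},{"x":0.4,"y":-1,"z":0.3,"ax":0,"ay":0,"az":0,"gripper":46},{"x":0.4,"y":-1,"z":0.3,"ax":0,"ay":0,"az":0,"gripper":46},{"x":0.4,"y":-1,"z":0.3,"ax":0,"ay":0,"az":0,"gripper":46},{"x":0.4,"y":-1,"z":0.3,"ax":0,"ay":0,"az":0,"gripper":46}]'

```text
time: 12.55
ee_pos: [529.0, -109.5, 173.3]
tool_rot: [-0.0, -0.005, 1.0, 0.001]
ft_force: [-0.5, -0.2, 0.2]
grip_width: 46.1
grasp_force: 0.0
```

Run:
```python
from h import *
t=snap('top','t4.png');s=snap('side','s4.png');print(manip.get_state()['ee_pos'])
f=lambda a,k:cv2.resize(np.clip(a*1.5,0,255).astype(np.uint8),None,fx=k,fy=k,interpolation=cv2.INTER_CUBIC)
cv2.imwrite('pics/z4.png',np.hstack([f(t[125:225,170:280],5)[:, :],]))
cv2.imwrite('pics/full4.png',np.vstack([np.hstack([t[:,150:480],s[:,180:520]])]))
```

```text
[ 529.57857021 -109.07399392  174.12931163]
```

View pics/z4.png

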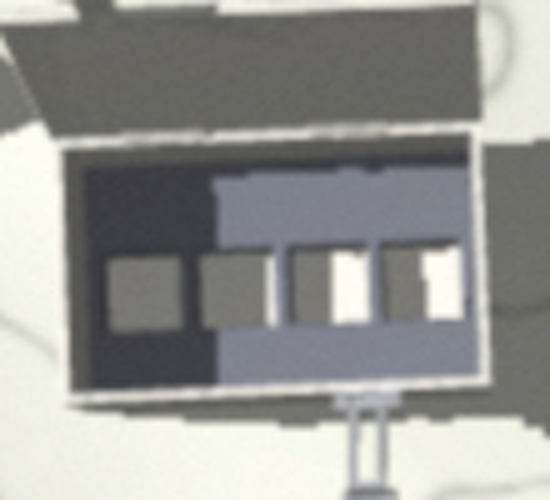

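View pics/full4.png

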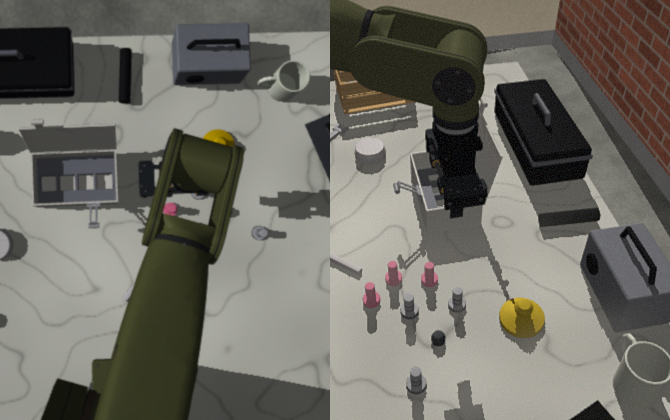

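The lid is open and the hasp points to the front. The four pockets sit in a row at crop (107..463, 245..332), and the deflators are where they started. I'll work out the pocket centres and re-measure the tops.

Run:
```python
from h import *
np.set_printoptions(precision=1,suppress=True)
T=lambda u,v,z:onz('top',u/5+169.6,v/5+124.6,z)[:2]
C=[]
for n,l,r,t,b in[(4,107,183,256,331),(3,200,278,252,328),(2,291,369,247,325),(1,384,463,244,321)]:
    u,v=(l+r)/2,(t+b)/2
    y=(T(l,v,4)[1]+T(r,v,22)[1])/2; x=(T(u,t,4)[0]+T(u,b,22)[0])/2
    print(n,x,y,T(l,v,4)[1]-T(r,v,22)[1],T(u,t,4)[0]-T(u,b,22)[0]); C.append((x,y))
C=np.array(C);k=np.array([72,24,-24,-72.]);p=[np.polyfit(k,C[:,i],1) for i in(0,1)];print(p)
# rim outer corners z=75
q=np.array([T(u,v,75) for u,v in[(490,383),(482,130),(62,148),(70,403)]]);print(q,q.mean(0))
print('defl chk',[proj('side',(X,Y,50)).round(1) for X,Y in[(525.5,-182.9),(429.3,-179.4),(415.3,-337)]])
im=cv2.imread('pics/full4.png');
# second-view check: P1 & P2 in side if seen is occluded
```

```text
4 557.1382658541779 201.5864507895345 41.85024690657491 40.87625090619474
3 557.5920245494406 153.08322012191354 42.226211753701136 41.43055426726289
2 558.3521340536261 106.05043358374338 41.592124503184806 42.509761948195774
1 558.8100303024441 57.666744537645826 41.45664872000705 42.02619510007344
[array([ -0., 558.]), array([  1. , 129.6])]
[[501.3  24.2]
 [626.5  24.6]
 [623.2 231.4]
 [497.4 229.9]] [562.1 127.5]
defl chk [array([307.3, 290.1]), array([259. , 296.5]), array([265.5, 370.2])]
```

Request:
step_arm --increments '[{"x":0.4,"y":-0.3,"z":0,"ax":0,"ay":0,"az":0,"gripper":46},{"x":0.673,"y":-0.463,"z":0.2,"ax":0,"ay":0,"az":0,"gripper":46},{"x":0.673,"y":-0.463,"z":0.5,"ax":0,"ay":0,"az":0,"gripper":46},{"x":0.673,"y":-0.463,"z":0.7,"ax":0,"ay":0,"az":0,"gripper":46},{"x":0.673,"y":-0.463,"z":0.7,"ax":0,"ay":0,"az":0,"gripper":46},{"x":0.673,"y":-0.463,"z":0.7,"ax":0,"ay":0,"az":0,"gripper":46},{"x":0.673,"y":-0.463,"z":0.7,"ax":0,"ay":0,"az":0,"gripper":46}]'

```text
time: 13.52
ee_pos: [430.5, -180.9, 71.2]
tool_rot: [0.002, -0.005, 1.0, -0.001]
ft_force: [-0.3, 0.3, 0.3]
grip_width: 46.0
grasp_force: 0.0
```

Run:
```python
from h import *
np.set_printoptions(precision=1,suppress=True)
t=snap('top','t5.png');s=snap('side','s5.png');print(manip.get_state()['ee_pos'])
f=lambda a,k:cv2.resize(np.clip(a*1.5,0,255).astype(np.uint8),None,fx=k,fy=k,interpolation=cv2.INTER_CUBIC)
cv2.imwrite('pics/z5.png',np.hstack([f(s[130:220,240:340],4),f(s[230:320,210:310],4)]))
for z in(70,85,92,100): print(z,[proj('side',(429.3+j,-179.4+k,z)) for k,j in((-35,-10),(-35,10),(23,-10))])
```

```text
[ 430.  -180.9   70.6]
70 [array([256.3, 305.9]), array([266.8, 304.2]), array([251.7, 281.8])]
85 [array([256. , 301.2]), array([266.6, 299.5]), array([251.4, 277. ])]
92 [array([255.8, 299. ]), array([266.5, 297.3]), array([251.2, 274.8])]
100 [array([255.6, 296.4]), array([266.3, 294.7]), array([251. , 272.2])]
```

View pics/z5.png

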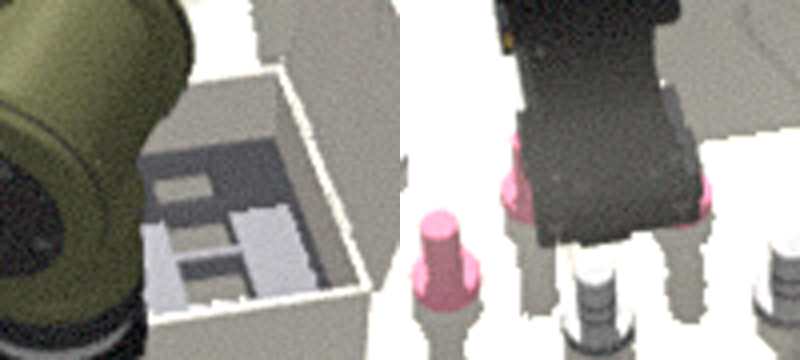

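Run:
```python
from h import *
np.set_printoptions(precision=1,suppress=True)
S=lambda u,v,z:onz('side',u/4+239.6,v/4+129.6,z)[:2]
for n,p in[(4,(210,187)),(3,(233,232)),(2,(243,272))]: print(n,'right edge x-20',S(*p,4)-[20,0])
print('P4 top edge y-20',S(183,177,4)-[0,20],'P4 left/bottom mouth',S(155,190,22)+[20,0],S(185,200,22)+[0,20])
print('P3 bottom mouth',S(215,255,22)+[0,20],'P3 top',S(200,225,4)-[0,20],'P2 top',S(215,272,4)-[0,20])
print('rim corners back-y',S(372,290,75),'back+y',S(280,66,75), 'insert back edge x',S(275,140,22),S(325,287,22))
for z in(100,140,180,190,200): print(z,proj('side',(430-37,-181-90,z)),proj('side',(430+37,-181-90,z)))
```

```text
4 right edge x-20 [556.8 211.2]
3 right edge x-20 [562.2 166. ]
2 right edge x-20 [560.5 128.7]
P4 top edge y-20 [561.6 204.3] P4 left/bottom mouth [557.9 194.9] [554.6 201.8]
P3 bottom mouth [562.6 148.3] P3 top [563.2 156.6] P2 top [563.6 112.2]
rim corners back-y [631.3  26.4] back+y [626.9 236.6] insert back edge x [623.2 227.9] [621.6  87.5]
100 [245.9 324.6] [287.  317.7]
140 [244.5 311.5] [287.  304.5]
180 [243.1 297.6] [286.9 290.5]
190 [242.8 294. ] [286.9 286.9]
200 [242.4 290.3] [286.9 283.2]
```

Request:
step_arm --increments '[{"x":0,"y":0,"z":0.2,"ax":0,"ay":0,"az":0,"gripper":46},{"x":0,"y":0.007,"z":0.35,"ax":0,"ay":0,"az":0,"gripper":46},{"x":0,"y":0.007,"z":0.45,"ax":0,"ay":0,"az":0,"gripper":46},{"x":0,"y":0.007,"z":0.5,"ax":0,"ay":0,"az":0,"gripper":46},{"x":0,"y":0.007,"z":0.55,"ax":0,"ay":0,"az":0,"gripper":46},{"x":0,"y":0.007,"z":0.55,"ax":0,"ay":0,"az":0,"gripper":46}]'

```text
time: 14.38
ee_pos: [428.7, -179.5, -13.5]
tool_rot: [-0.0, -0.005, 1.0, 0.0]
ft_force: [0.9, -0.1, -0.1]
grip_width: 45.8
grasp_force: 0.0
```

Request:
step_arm --increments '[{"x":0,"y":0,"z":0,"ax":0,"ay":0,"az":0,"gripper":5},{"x":0,"y":0,"z":0,"ax":0,"ay":0,"az":0,"gripper":5},{"x":0,"y":0,"z":0,"ax":0,"ay":0,"az":0,"gripper":5},{"x":0,"y":0,"z":0,"ax":0,"ay":0,"az":0,"gripper":5},{"x":0,"y":0,"z":0,"ax":0,"ay":0,"az":0,"gripper":5}]'

```text
time: 15.0
ee_pos: [429.1, -179.8, -13.0]
tool_rot: [0.0, -0.005, 1.0, -0.0]
ft_force: [-0.4, -0.7, 2.9]
grip_width: 19.3
grasp_force: 30.0
```

The deflator is gripped at width 19.3. I'll lift it and carry it to pocket 3 at about (558.3,153.6).

Request:
step_arm --increments '[{"x":0,"y":0,"z":-0.15,"ax":0,"ay":0,"az":0,"gripper":5},{"x":0,"y":0,"z":-0.4,"ax":0,"ay":0,"az":0,"gripper":5},{"x":-0.03,"y":0.1,"z":-0.65,"ax":0,"ay":0,"az":0,"gripper":5},{"x":-0.12,"y":0.3,"z":-0.8,"ax":0,"ay":0,"az":0,"gripper":5},{"x":-0.25,"y":0.55,"z":-0.87,"ax":0,"ay":0,"az":0,"gripper":5},{"x":-0.37,"y":0.8,"z":-0.87,"ax":0,"ay":0,"az":0,"gripper":5},{"x":-0.45,"y":1,"z":-0.87,"ax":0,"ay":0,"az":0,"gripper":5}]'

```text
time: 15.88
ee_pos: [494.9, -27.2, 116.7]
tool_rot: [-0.0, -0.005, 1.0, 0.0]
ft_force: [0.5, -0.1, -1.0]
grip_width: 19.5
grasp_force: 30.0
```

Request:
step_arm --increments '[{"x":-0.1,"y":0.25,"z":0,"ax":0,"ay":0,"az":0,"gripper":5},{"x":-0.22,"y":0.5,"z":0,"ax":0,"ay":0,"az":0,"gripper":5},{"x":-0.35,"y":0.75,"z":0,"ax":0,"ay":0,"az":0,"gripper":5},{"x":-0.43,"y":1,"z":0,"ax":0,"ay":0,"az":0,"gripper":5},{"x":-0.43,"y":1,"z":0,"ax":0,"ay":0,"az":0,"gripper":5}]'

```text
time: 16.5
ee_pos: [557.6, 123.8, 116.2]
tool_rot: [-0.001, -0.007, 1.0, 0.0]
ft_force: [-0.5, -1.0, -1.0]
grip_width: 19.4
grasp_force: 30.0
```

Request:
step_arm --increments '[{"x":0,"y":0.15,"z":0,"ax":0,"ay":0,"az":0,"gripper":5},{"x":0,"y":0.214,"z":0,"ax":0,"ay":0,"az":0,"gripper":5},{"x":0,"y":0.214,"z":0,"ax":0,"ay":0,"az":0,"gripper":5},{"x":0,"y":0.214,"z":0,"ax":0,"ay":0,"az":0,"gripper":5}]'

```text
time: 17.0
ee_pos: [557.4, 153.1, 116.9]
tool_rot: [-0.0, -0.005, 1.0, -0.0]
ft_force: [0.6, -0.9, -1.0]
grip_width: 19.4
grasp_force: 30.0
```

Request:
step_arm --increments '[{"x":-0.006,"y":0.003,"z":0.25,"ax":0,"ay":0,"az":0,"gripper":5},{"x":-0.006,"y":0.003,"z":0.45,"ax":0,"ay":0,"az":0,"gripper":5},{"x":-0.006,"y":0.003,"z":0.6,"ax":0,"ay":0,"az":0,"gripper":5},{"x":-0.006,"y":0.003,"z":0.67,"ax":0,"ay":0,"az":0,"gripper":5},{"x":-0.006,"y":0.003,"z":0.67,"ax":0,"ay":0,"az":0,"gripper":5},{"x":-0.006,"y":0.003,"z":0.67,"ax":0,"ay":0,"az":0,"gripper":5}]'

```text
time: 17.75
ee_pos: [559.5, 154.3, 17.9]
tool_rot: [0.001, -0.005, 1.0, 0.0]
ft_force: [-0.7, 0.4, -0.4]
grip_width: 19.4
grasp_force: 30.0
```

Request:
step_arm --increments '[{"x":0,"y":0,"z":0.03,"ax":0,"ay":0,"az":0,"gripper":5},{"x":0,"y":0,"z":0.06,"ax":0,"ay":0,"az":0,"gripper":5},{"x":0,"y":0,"z":0.08,"ax":0,"ay":0,"az":0,"gripper":5},{"x":0,"y":0,"z":0.08,"ax":0,"ay":0,"az":0,"gripper":5}]'

```text
time: 18.25
ee_pos: [558.0, 154.3, 4.1]
tool_rot: [-0.0, -0.005, 1.0, -0.0]
ft_force: [-0.3, -0.1, -1.7]
grip_width: 19.5
grasp_force: 30.0
```

The foot underside is at about 17, below the 22 mouth, with no contact force, so it's entering the pocket.

Request:
step_arm --increments '[{"x":0,"y":0,"z":0.03,"ax":0,"ay":0,"az":0,"gripper":5},{"x":0,"y":0,"z":0.06,"ax":0,"ay":0,"az":0,"gripper":5},{"x":0,"y":0,"z":0.085,"ax":0,"ay":0,"az":0,"gripper":5},{"x":0,"y":0,"z":0.085,"ax":0,"ay":0,"az":0,"gripper":5}]'

```text
time: 18.75
ee_pos: [558.2, 154.3, -8.5]
tool_rot: [-0.0, -0.005, 1.0, -0.0]
ft_force: [0.4, 0.6, -0.9]
grip_width: 19.1
grasp_force: 30.0
```

Request:
step_arm --increments '[{"x":0,"y":0,"z":0,"ax":0,"ay":0,"az":0,"gripper":32},{"x":0,"y":0,"z":0,"ax":0,"ay":0,"az":0,"gripper":32},{"x":0,"y":0,"z":0,"ax":0,"ay":0,"az":0,"gripper":32},{"x":0,"y":0,"z":-0.1,"ax":0,"ay":0,"az":0,"gripper":32},{"x":0,"y":0,"z":-0.3,"ax":0,"ay":0,"az":0,"gripper":32},{"x":0,"y":0,"z":-0.6,"ax":0,"ay":0,"az":0,"gripper":32},{"x":0,"y":0,"z":-0.9,"ax":0,"ay":0,"az":0,"gripper":32},{"x":0,"y":0,"z":-0.9,"ax":0,"ay":0,"az":0,"gripper":32}]'

```text
time: 19.75
ee_pos: [562.1, 155.0, 133.6]
tool_rot: [0.005, -0.005, 1.0, 0.001]
ft_force: [0.3, 0.2, 0.3]
grip_width: 32.0
grasp_force: 0.0
```

Request:
step_arm --increments '[{"x":0.12,"y":-1,"z":0,"ax":0,"ay":0,"az":0,"gripper":46},{"x":0.12,"y":-1,"z":0,"ax":0,"ay":0,"az":0,"gripper":46},{"x":0.12,"y":-1,"z":0,"ax":0,"ay":0,"az":0,"gripper":46},{"x":0.12,"y":-1,"z":0,"ax":0,"ay":0,"az":0,"gripper":46},{"x":0.12,"y":-1,"z":0,"ax":0,"ay":0,"az":0,"gripper":46}]'

```text
time: 20.38
ee_pos: [541.7, 4.8, 126.6]
tool_rot: [-0.0, -0.005, 1.0, 0.0]
ft_force: [-0.3, -1.1, -0.0]
grip_width: 46.4
grasp_force: 0.0
```

```bash
cat >> h.py <<'E'
def knock(s,pts):
    s0=cv2.imread('pics/side0.png')
    for u,v in pts:
        tm=s0[v-14:v+28,u-14:u+15]
        r=cv2.matchTemplate(s[v-55:v+69,u-60:u+61],tm,cv2.TM_CCOEFF_NORMED); _,m,_,l=cv2.minMaxLoc(r)
        print((u,v),'score',round(m,3),'shift',l[0]-46,l[1]-41)
E
python3 - <<'E'
from h import *
s=snap('side','s6.png');print(manip.get_state()['ee_pos'])
s2=cv2.copyMakeBorder(s,0,80,0,0,cv2.BORDER_CONSTANT); knock(s2,[(307,290),(266,371)])
cv2.imwrite('pics/z6.png',cv2.resize(s[130:390,220:400],None,fx=3,fy=2.3))
E
```

```text
[541.76460161   5.12208689 126.57048576]
(307, 290) score 0.873 shift 0 -1
(266, 371) score 0.996 shift 0 0
```

Run:
```python
import cv2,numpy as np
a=cv2.imread('pics/side0.png');b=cv2.imread('pics/s6.png');u,v=307,290
for x in(a,b):
    g=x[v-8:v+24:2,u-12:u+13].max(2); print('\n'.join(' '.join('%3d'%k for k in r[::2]) for r in g)); print()
for m,n in((6,6),(7,12)):
    r=cv2.matchTemplate(b[v-20:v+30,u-20:u+21],a[v-m:v+n,u-7:u+8],cv2.TM_CCOEFF_NORMED);print(cv2.minMaxLoc(r),20-7,20-m)
```

```text
159 162 158 155 158 159 157 159 156 157 157 161 158
157 160 162 162 156 159 159 159 159 159 161 160 158
157 160 164 160 160 162 154 156 160 162 159 158 156
158 161 160 161 150 149 146 144 154 158 157 159 158
157 157 163 163 144 146 141 140 138 154 156 161 155
159 162 157 163 106 149 142 138 122 156 156 142 139
161 157 161 162  69  89 105  95  63 146 144 145 151
157 157 159 165  62  64  70  69  63 136 145 155 158
156 157 157 150  51  70  72  69  55 143 159 159 156
158 159 142 144  53  43  53  56  58 136 145 159 160
161 161 136 149  64  67  71  73  61 139 124 161 157
159 156 132 144  81  57  59  59  75 143  96 160 159
158 161  68 144  85  71  76  69  73 132  66 160 155
157 163  64  67  78  73  78  76  77  61  85 158 157
159 159  96  54  53  59  61  62  55  69  90 160 156
156 160 104  89  78  71  67  72  84  84  74 147 163

169 168 163 170 167 170 172 171 170 167 169 172 169
169 169 170 168 168 168 167 169 171 167 169 164 171
166 171 170 166 169 148 141 155 171 170 170 170 171
169 169 169 169 125  77  69  72 126 169 168 169 165
168 172 173 172  84  73  78  81  72 165 171 168 162
170 170 167 168  74  74  72  79  75 164 164 150 153
167 163 172 176  76  73  73  75  71 154 146 150 161
167 170 169 153  68  70  71  72  71 145 154 164 172
166 170 161  74  57  69  76  67  65 149 166 169 170
167 170  90  67  62  52  57  58  61 143 148 166 160
169 166  70  75  61  73  77  69  65 152 131 169 169
176 105  67  75  64  62  60  64  77 153 108 163 169
172 103  62  73  71  74  77  75  77 140  74 169 163
170 155  65  59  80  76  76  79  79  69  86 167 168
169 171  84  61  59  65  58  69  56  75  91 170 164
170 169  90  91  87  78  69  74  83  90  81 153 169

(-0.3192089796066284, 0.7502669095993042, (26, 21), (13, 9)) 13 14
(-0.24526113271713257, 0.9107377529144287, (0, 31), (13, 7)) 13 13
```

Unchanged; it's only in the arm's shadow. On to deflator A at (525.5,-183).

Request:
step_arm --increments '[{"x":0.12,"y":-0.5,"z":0,"ax":0,"ay":0,"az":0,"gripper":46},{"x":0.12,"y":-0.9,"z":0,"ax":0,"ay":0,"az":0,"gripper":46},{"x":0.12,"y":-1,"z":0,"ax":0,"ay":0,"az":0,"gripper":46},{"x":0.12,"y":-1,"z":0,"ax":0,"ay":0,"az":0,"gripper":46}]'

```text
time: 20.92
ee_pos: [525.6, -146.4, 126.7]
tool_rot: [-0.0, -0.004, 1.0, 0.0]
ft_force: [-0.1, 0.2, 0.2]
grip_width: 45.8
grasp_force: 0.0
```

Request:
step_arm --increments '[{"x":0,"y":-0.252,"z":0,"ax":0,"ay":0,"az":0,"gripper":46},{"x":0,"y":-0.252,"z":0.3,"ax":0,"ay":0,"az":0,"gripper":46},{"x":0,"y":-0.252,"z":0.5,"ax":0,"ay":0,"az":0,"gripper":46},{"x":0,"y":-0.252,"z":0.5,"ax":0,"ay":0,"az":0,"gripper":46}]'

```text
time: 21.42
ee_pos: [523.7, -180.9, 48.7]
tool_rot: [-0.003, -0.006, 1.0, 0.002]
ft_force: [0.2, 0.0, 0.1]
grip_width: 45.9
grasp_force: 0.0
```

Request:
step_arm --increments '[{"x":0,"y":0,"z":0.15,"ax":0,"ay":0,"az":0,"gripper":46},{"x":0,"y":0,"z":0.3,"ax":0,"ay":0,"az":0,"gripper":46},{"x":0,"y":0,"z":0.42,"ax":0,"ay":0,"az":0,"gripper":46},{"x":0,"y":0,"z":0.43,"ax":0,"ay":0,"az":0,"gripper":46},{"x":0,"y":0,"z":0.43,"ax":0,"ay":0,"az":0,"gripper":46},{"x":0,"y":0,"z":0.43,"ax":0,"ay":0,"az":0,"gripper":46}]'

```text
time: 22.18
ee_pos: [526.6, -184.2, -11.5]
tool_rot: [0.001, -0.005, 1.0, -0.0]
ft_force: [-0.0, -0.9, 0.6]
grip_width: 45.9
grasp_force: 0.0
```

Request:
step_arm --increments '[{"x":0.007,"y":0.008,"z":0.01,"ax":0,"ay":0,"az":0,"gripper":46},{"x":0.007,"y":0.008,"z":0.01,"ax":0,"ay":0,"az":0,"gripper":46},{"x":0.007,"y":0.008,"z":0.01,"ax":0,"ay":0,"az":0,"gripper":5},{"x":0.007,"y":0.008,"z":0.01,"ax":0,"ay":0,"az":0,"gripper":5},{"x":0.007,"y":0.008,"z":0.01,"ax":0,"ay":0,"az":0,"gripper":5},{"x":0.007,"y":0.008,"z":0.01,"ax":0,"ay":0,"az":0,"gripper":5},{"x":0.007,"y":0.008,"z":0.01,"ax":0,"ay":0,"az":0,"gripper":5}]'

```text
time: 23.05
ee_pos: [524.7, -182.7, -14.1]
tool_rot: [0.0, -0.005, 1.0, -0.0]
ft_force: [-0.1, -0.7, -0.3]
grip_width: 19.8
grasp_force: 30.0
```

Request:
step_arm --increments '[{"x":0,"y":0,"z":-0.15,"ax":0,"ay":0,"az":0,"gripper":5},{"x":0,"y":0,"z":-0.4,"ax":0,"ay":0,"az":0,"gripper":5},{"x":0,"y":0.1,"z":-0.65,"ax":0,"ay":0,"az":0,"gripper":5},{"x":-0.05,"y":0.3,"z":-0.8,"ax":0,"ay":0,"az":0,"gripper":5},{"x":-0.12,"y":0.55,"z":-0.87,"ax":0,"ay":0,"az":0,"gripper":5},{"x":-0.12,"y":0.8,"z":-0.87,"ax":0,"ay":0,"az":0,"gripper":5},{"x":-0.12,"y":0.9,"z":-0.87,"ax":0,"ay":0,"az":0,"gripper":5}]'

```text
time: 23.92
ee_pos: [540.8, -45.7, 115.9]
tool_rot: [-0.0, -0.006, 1.0, 0.0]
ft_force: [-0.1, 0.1, -3.1]
grip_width: 19.3
grasp_force: 30.0
```

Request:
step_arm --increments '[{"x":-0.05,"y":0.25,"z":0,"ax":0,"ay":0,"az":0,"gripper":5},{"x":-0.1,"y":0.5,"z":0,"ax":0,"ay":0,"az":0,"gripper":5},{"x":-0.12,"y":0.75,"z":0,"ax":0,"ay":0,"az":0,"gripper":5},{"x":-0.125,"y":1,"z":0,"ax":0,"ay":0,"az":0,"gripper":5},{"x":-0.125,"y":1,"z":0,"ax":0,"ay":0,"az":0,"gripper":5},{"x":-0.125,"y":1,"z":0,"ax":0,"ay":0,"az":0,"gripper":5},{"x":-0.125,"y":1,"z":0,"ax":0,"ay":0,"az":0,"gripper":5}]'

```text
time: 24.8
ee_pos: [558.6, 101.6, 116.1]
tool_rot: [-0.0, -0.004, 1.0, -0.0]
ft_force: [-0.2, 0.0, -1.5]
grip_width: 19.4
grasp_force: 30.0
```

Run:
```python
from h import *
t=snap('top','t7.png');s=snap('side','s7.png');print(manip.get_state()['ee_pos'])
s2=cv2.copyMakeBorder(s,0,80,0,0,cv2.BORDER_CONSTANT); knock(s2,[(266,371)])
f=lambda a,k:cv2.resize(np.clip(a*1.5,0,255).astype(np.uint8),None,fx=k,fy=k,interpolation=cv2.INTER_CUBIC)
cv2.imwrite('pics/z7.png',np.hstack([f(t[130:230,170:270],4),f(s[120:220,240:340],4)]))
```

```text
[558.62763675 101.74207154 116.19718367]
(266, 371) score 0.933 shift 0 0
```

View pics/z7.png

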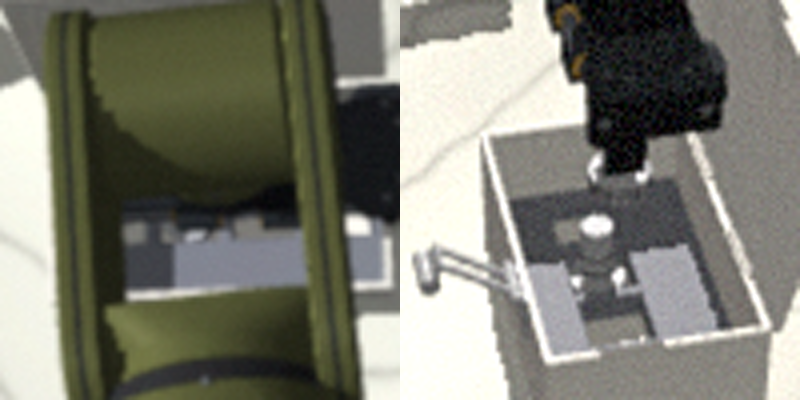

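The first deflator stands in pocket 3, with its top at crop (597,228) and its foot down in the pocket. I'll place the second in pocket 2.

Request:
step_arm --increments '[{"x":0,"y":0.029,"z":0.25,"ax":0,"ay":0,"az":0,"gripper":5},{"x":0,"y":0.029,"z":0.45,"ax":0,"ay":0,"az":0,"gripper":5},{"x":0,"y":0.029,"z":0.6,"ax":0,"ay":0,"az":0,"gripper":5},{"x":0,"y":0.029,"z":0.66,"ax":0,"ay":0,"az":0,"gripper":5},{"x":0,"y":0.029,"z":0.66,"ax":0,"ay":0,"az":0,"gripper":5},{"x":0,"y":0.029,"z":0.66,"ax":0,"ay":0,"az":0,"gripper":5}]'

```text
time: 25.65
ee_pos: [559.7, 107.0, 18.7]
tool_rot: [0.001, -0.005, 1.0, 0.0]
ft_force: [-0.4, -0.6, -1.2]
grip_width: 19.4
grasp_force: 30.0
```

Request:
step_arm --increments '[{"x":0,"y":0,"z":0.03,"ax":0,"ay":0,"az":0,"gripper":5},{"x":0,"y":0,"z":0.06,"ax":0,"ay":0,"az":0,"gripper":5},{"x":0,"y":0,"z":0.09,"ax":0,"ay":0,"az":0,"gripper":5},{"x":0,"y":0,"z":0.09,"ax":0,"ay":0,"az":0,"gripper":5}]'

```text
time: 26.15
ee_pos: [558.0, 107.0, 3.1]
tool_rot: [-0.001, -0.005, 1.0, -0.0]
ft_force: [-0.2, -0.3, -1.8]
grip_width: 19.6
grasp_force: 30.0
```

Request:
step_arm --increments '[{"x":0,"y":0,"z":0.03,"ax":0,"ay":0,"az":0,"gripper":5},{"x":0,"y":0,"z":0.06,"ax":0,"ay":0,"az":0,"gripper":5},{"x":0,"y":0,"z":0.083,"ax":0,"ay":0,"az":0,"gripper":5},{"x":0,"y":0,"z":0.083,"ax":0,"ay":0,"az":0,"gripper":5}]'

```text
time: 26.65
ee_pos: [558.2, 107.1, -9.2]
tool_rot: [-0.0, -0.005, 1.0, -0.0]
ft_force: [0.1, -0.1, -1.5]
grip_width: 19.4
grasp_force: 30.0
```

Request:
step_arm --increments '[{"x":0,"y":0,"z":0,"ax":0,"ay":0,"az":0,"gripper":32},{"x":0,"y":0,"z":0,"ax":0,"ay":0,"az":0,"gripper":32},{"x":0,"y":0,"z":0,"ax":0,"ay":0,"az":0,"gripper":32},{"x":0,"y":0,"z":-0.1,"ax":0,"ay":0,"az":0,"gripper":32},{"x":0,"y":0,"z":-0.3,"ax":0,"ay":0,"az":0,"gripper":32},{"x":0,"y":0,"z":-0.6,"ax":0,"ay":0,"az":0,"gripper":32},{"x":0,"y":0,"z":-0.9,"ax":0,"ay":0,"az":0,"gripper":32},{"x":0,"y":0,"z":-0.9,"ax":0,"ay":0,"az":0,"gripper":32}]'

```text
time: 27.65
ee_pos: [562.3, 107.5, 133.1]
tool_rot: [0.005, -0.005, 1.0, 0.0]
ft_force: [-0.4, -0.4, 0.3]
grip_width: 32.0
grasp_force: 0.0
```

Request:
step_arm --increments '[{"x":0.33,"y":-1,"z":0,"ax":0,"ay":0,"az":0,"gripper":46},{"x":0.33,"y":-1,"z":0,"ax":0,"ay":0,"az":0,"gripper":46},{"x":0.33,"y":-1,"z":0,"ax":0,"ay":0,"az":0,"gripper":46},{"x":0.33,"y":-1,"z":0,"ax":0,"ay":0,"az":0,"gripper":46}]'

```text
time: 28.15
ee_pos: [509.6, -44.9, 126.0]
tool_rot: [-0.0, -0.003, 1.0, 0.0]
ft_force: [-0.1, 0.5, -0.3]
grip_width: 45.7
grasp_force: 0.0
```

Request:
step_arm --increments '[{"x":0.33,"y":-1,"z":0,"ax":0,"ay":0,"az":0,"gripper":46},{"x":0.33,"y":-1,"z":0,"ax":0,"ay":0,"az":0,"gripper":46},{"x":0.33,"y":-1,"z":0,"ax":0,"ay":0,"az":0,"gripper":46},{"x":0.33,"y":-1,"z":0,"ax":0,"ay":0,"az":0,"gripper":46},{"x":0.33,"y":-1,"z":0,"ax":0,"ay":0,"az":0,"gripper":46}]'

```text
time: 28.78
ee_pos: [462.9, -192.6, 126.1]
tool_rot: [-0.0, -0.005, 1.0, 0.0]
ft_force: [0.5, -0.2, -0.1]
grip_width: 45.8
grasp_force: 0.0
```

Run:
```python
from h import *
s=snap('side','s8.png');print(manip.get_state()['ee_pos'])
s2=cv2.copyMakeBorder(s,0,80,0,0,cv2.BORDER_CONSTANT); knock(s2,[(266,371)])
```

```text
[ 462.94061253 -192.45530669  126.1173501 ]
(266, 371) score 0.996 shift 0 0
```

Request:
step_arm --increments '[{"x":0.327,"y":-0.5,"z":0,"ax":0,"ay":0,"az":0,"gripper":46},{"x":0.327,"y":-0.85,"z":0,"ax":0,"ay":0,"az":0,"gripper":46},{"x":0.327,"y":-0.96,"z":0.2,"ax":0,"ay":0,"az":0,"gripper":46},{"x":0.327,"y":-0.96,"z":0.4,"ax":0,"ay":0,"az":0,"gripper":46},{"x":0.327,"y":-0.96,"z":0.4,"ax":0,"ay":0,"az":0,"gripper":46},{"x":0.327,"y":-0.96,"z":0.4,"ax":0,"ay":0,"az":0,"gripper":46}]'

```text
time: 29.58
ee_pos: [415.9, -337.8, 67.4]
tool_rot: [0.0, -0.006, 1.0, -0.0]
ft_force: [0.2, -0.1, 0.9]
grip_width: 45.5
grasp_force: 0.0
```

Request:
step_arm --increments '[{"x":0.004,"y":0.005,"z":0.2,"ax":0,"ay":0,"az":0,"gripper":46},{"x":0.004,"y":0.005,"z":0.38,"ax":0,"ay":0,"az":0,"gripper":46},{"x":0.004,"y":0.005,"z":0.5,"ax":0,"ay":0,"az":0,"gripper":46},{"x":0.004,"y":0.005,"z":0.54,"ax":0,"ay":0,"az":0,"gripper":46},{"x":0.004,"y":0.005,"z":0.54,"ax":0,"ay":0,"az":0,"gripper":46},{"x":0.004,"y":0.005,"z":0.54,"ax":0,"ay":0,"az":0,"gripper":46}]'

```text
time: 30.32
ee_pos: [415.0, -338.3, -13.4]
tool_rot: [0.001, -0.005, 1.0, -0.001]
ft_force: [0.2, -0.1, -0.7]
grip_width: 46.1
grasp_force: 0.0
```

Request:
step_arm --increments '[{"x":0,"y":0,"z":0,"ax":0,"ay":0,"az":0,"gripper":5},{"x":0,"y":0,"z":0,"ax":0,"ay":0,"az":0,"gripper":5},{"x":0,"y":0,"z":0,"ax":0,"ay":0,"az":0,"gripper":5},{"x":0,"y":0,"z":0,"ax":0,"ay":0,"az":0,"gripper":5},{"x":0,"y":0,"z":0,"ax":0,"ay":0,"az":0,"gripper":5}]'

```text
time: 30.95
ee_pos: [414.4, -337.9, -14.4]
tool_rot: [0.0, -0.005, 1.0, -0.0]
ft_force: [0.2, -1.1, 1.6]
grip_width: 19.3
grasp_force: 30.0
```

Request:
step_arm --increments '[{"x":0,"y":0,"z":-0.15,"ax":0,"ay":0,"az":0,"gripper":5},{"x":0,"y":0,"z":-0.4,"ax":0,"ay":0,"az":0,"gripper":5},{"x":-0.03,"y":0.05,"z":-0.65,"ax":0,"ay":0,"az":0,"gripper":5},{"x":-0.12,"y":0.25,"z":-0.8,"ax":0,"ay":0,"az":0,"gripper":5},{"x":-0.22,"y":0.5,"z":-0.87,"ax":0,"ay":0,"az":0,"gripper":5},{"x":-0.33,"y":0.7,"z":-0.87,"ax":0,"ay":0,"az":0,"gripper":5},{"x":-0.33,"y":0.8,"z":-0.87,"ax":0,"ay":0,"az":0,"gripper":5}]'

```text
time: 31.82
ee_pos: [462.6, -215.4, 115.3]
tool_rot: [-0.0, -0.006, 1.0, 0.0]
ft_force: [-0.2, -0.2, -1.8]
grip_width: 19.6
grasp_force: 30.0
```

Request:
step_arm --increments '[{"x":-0.09,"y":0.25,"z":0,"ax":0,"ay":0,"az":0,"gripper":5},{"x":-0.18,"y":0.5,"z":0,"ax":0,"ay":0,"az":0,"gripper":5},{"x":-0.27,"y":0.75,"z":0,"ax":0,"ay":0,"az":0,"gripper":5},{"x":-0.33,"y":0.95,"z":0,"ax":0,"ay":0,"az":0,"gripper":5}]'

```text
time: 32.33
ee_pos: [510.1, -73.0, 115.0]
tool_rot: [-0.001, -0.005, 1.0, 0.0]
ft_force: [0.7, 0.6, -2.2]
grip_width: 19.5
grasp_force: 30.0
```

Request:
step_arm --increments '[{"x":-0.09,"y":0.25,"z":0,"ax":0,"ay":0,"az":0,"gripper":5},{"x":-0.18,"y":0.5,"z":0,"ax":0,"ay":0,"az":0,"gripper":5},{"x":-0.27,"y":0.75,"z":0,"ax":0,"ay":0,"az":0,"gripper":5},{"x":-0.326,"y":0.88,"z":0,"ax":0,"ay":0,"az":0,"gripper":5},{"x":-0.326,"y":0.88,"z":0,"ax":0,"ay":0,"az":0,"gripper":5},{"x":-0.326,"y":0.88,"z":0,"ax":0,"ay":0,"az":0,"gripper":5},{"x":-0.326,"y":0.88,"z":0,"ax":0,"ay":0,"az":0,"gripper":5}]'

```text
time: 33.2
ee_pos: [558.0, 57.3, 115.7]
tool_rot: [-0.0, -0.004, 1.0, -0.0]
ft_force: [-0.5, 0.9, -1.6]
grip_width: 19.4
grasp_force: 30.0
```

Request:
step_arm --increments '[{"x":-0.002,"y":0.007,"z":0.25,"ax":0,"ay":0,"az":0,"gripper":5},{"x":-0.002,"y":0.007,"z":0.45,"ax":0,"ay":0,"az":0,"gripper":5},{"x":-0.002,"y":0.007,"z":0.6,"ax":0,"ay":0,"az":0,"gripper":5},{"x":-0.002,"y":0.007,"z":0.66,"ax":0,"ay":0,"az":0,"gripper":5},{"x":-0.002,"y":0.007,"z":0.66,"ax":0,"ay":0,"az":0,"gripper":5},{"x":-0.002,"y":0.007,"z":0.66,"ax":0,"ay":0,"az":0,"gripper":5}]'

```text
time: 33.95
ee_pos: [559.7, 59.2, 18.2]
tool_rot: [0.001, -0.005, 1.0, -0.0]
ft_force: [0.1, -0.5, -0.6]
grip_width: 19.6
grasp_force: 30.0
```

Request:
step_arm --increments '[{"x":0,"y":0,"z":0.03,"ax":0,"ay":0,"az":0,"gripper":5},{"x":0,"y":0,"z":0.06,"ax":0,"ay":0,"az":0,"gripper":5},{"x":0,"y":0,"z":0.09,"ax":0,"ay":0,"az":0,"gripper":5},{"x":0,"y":0,"z":0.09,"ax":0,"ay":0,"az":0,"gripper":5}]'

```text
time: 34.45
ee_pos: [558.0, 59.4, 2.6]
tool_rot: [-0.001, -0.005, 1.0, -0.0]
ft_force: [-0.5, -0.3, -1.3]
grip_width: 19.2
grasp_force: 30.0
```

Entering freely again. I'll lower it to the floor, release, and rise.

Request:
step_arm --increments '[{"x":0,"y":0,"z":0.03,"ax":0,"ay":0,"az":0,"gripper":5},{"x":0,"y":0,"z":0.06,"ax":0,"ay":0,"az":0,"gripper":5},{"x":0,"y":0,"z":0.083,"ax":0,"ay":0,"az":0,"gripper":5},{"x":0,"y":0,"z":0.083,"ax":0,"ay":0,"az":0,"gripper":5}]'

```text
time: 34.95
ee_pos: [558.2, 59.4, -9.6]
tool_rot: [-0.0, -0.005, 1.0, 0.0]
ft_force: [0.5, 0.7, -1.6]
grip_width: 19.7
grasp_force: 30.0
```

Request:
step_arm --increments '[{"x":0,"y":0,"z":0,"ax":0,"ay":0,"az":0,"gripper":32},{"x":0,"y":0,"z":0,"ax":0,"ay":0,"az":0,"gripper":32},{"x":0,"y":0,"z":0,"ax":0,"ay":0,"az":0,"gripper":32},{"x":0,"y":0,"z":-0.1,"ax":0,"ay":0,"az":0,"gripper":32},{"x":0,"y":0,"z":-0.3,"ax":0,"ay":0,"az":0,"gripper":32},{"x":0,"y":0,"z":-0.6,"ax":0,"ay":0,"az":0,"gripper":32},{"x":0,"y":0,"z":-1,"ax":0,"ay":0,"az":0,"gripper":32},{"x":0,"y":0,"z":-1,"ax":0,"ay":0,"az":0,"gripper":32}]'

```text
time: 35.95
ee_pos: [563.2, 59.5, 149.3]
tool_rot: [0.007, -0.005, 1.0, 0.0]
ft_force: [0.5, -1.0, 0.1]
grip_width: 32.5
grasp_force: 0.0
```

Request:
step_arm --increments '[{"x":0,"y":0,"z":-0.4,"ax":0,"ay":0,"az":0,"gripper":46},{"x":0,"y":0,"z":-0.8,"ax":0,"ay":0,"az":0,"gripper":46},{"x":-0.2,"y":0.3,"z":-0.8,"ax":0,"ay":0,"az":0,"gripper":46},{"x":-0.5,"y":0.6,"z":-0.8,"ax":0,"ay":0,"az":0,"gripper":46},{"x":-0.77,"y":0.88,"z":-0.8,"ax":0,"ay":0,"az":0,"gripper":46},{"x":-0.77,"y":0.88,"z":-0.8,"ax":0,"ay":0,"az":0,"gripper":46},{"x":-0.77,"y":0.88,"z":-0.8,"ax":0,"ay":0,"az":0,"gripper":46}]'

```text
time: 36.83
ee_pos: [672.4, 192.4, 260.3]
tool_rot: [-0.001, -0.005, 1.0, -0.0]
ft_force: [-0.6, -0.2, -0.4]
grip_width: 46.1
grasp_force: 0.0
```

Run:
```python
from h import *
t=snap('top','t9.png');s=snap('side','s9.png');print(manip.get_state()['ee_pos'])
f=lambda a,k:cv2.resize(np.clip(a*1.4,0,255).astype(np.uint8),None,fx=k,fy=k,interpolation=cv2.INTER_CUBIC)
cv2.imwrite('pics/z9.png',np.hstack([f(s[80:220,240:350],4),f(s[240:400,200:350],2.2)[:, :] if 0 else cv2.copyMakeBorder(f(s[240:400,180:330],2.2),0,208,0,0,cv2.BORDER_CONSTANT)]))
```

```text
[672.32104382 191.69543802 261.60035613]
```

View pics/z9.png

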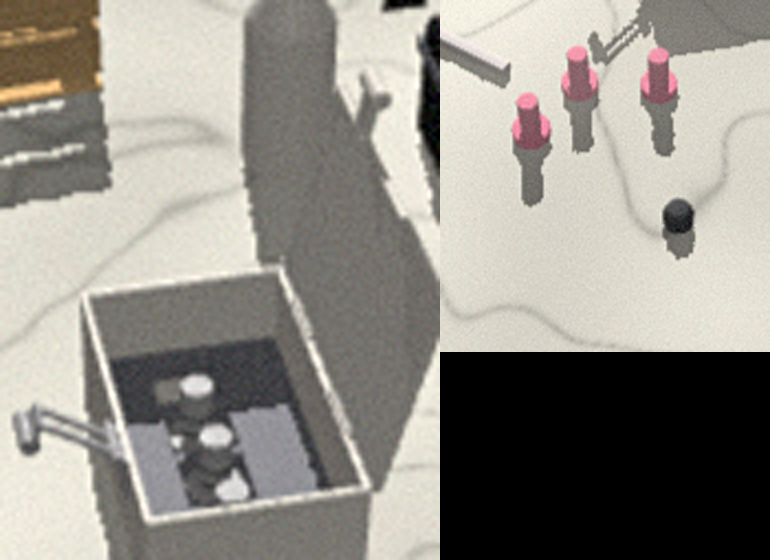

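All three deflators stand in pockets 1–3, and the ledge is left with only the pinks and the nut. I'll take the lid pull again.

Request:
step_arm --increments '[{"x":0,"y":-0.003,"z":0.25,"ax":0,"ay":0,"az":0,"gripper":46},{"x":0,"y":-0.003,"z":0.42,"ax":0,"ay":0,"az":0,"gripper":46},{"x":0,"y":-0.003,"z":0.55,"ax":0,"ay":0,"az":0,"gripper":46},{"x":0,"y":-0.003,"z":0.55,"ax":0,"ay":0,"az":0,"gripper":46}]'

```text
time: 37.42
ee_pos: [671.6, 191.2, 177.0]
tool_rot: [-0.001, -0.004, 1.0, -0.0]
ft_force: [-0.6, -0.2, -0.5]
grip_width: 46.1
grasp_force: 0.0
```

Request:
step_arm --increments '[{"x":0,"y":0,"z":0,"ax":0,"ay":0,"az":0,"gripper":10},{"x":0,"y":0,"z":0,"ax":0,"ay":0,"az":0,"gripper":10},{"x":0,"y":0,"z":0,"ax":0,"ay":0,"az":0,"gripper":10},{"x":0,"y":0,"z":0,"ax":0,"ay":0,"az":0,"gripper":10}]'

```text
time: 37.92
ee_pos: [673.6, 191.3, 180.1]
tool_rot: [0.001, -0.005, 1.0, -0.001]
ft_force: [-1.6, -4.7, 5.5]
grip_width: 25.2
grasp_force: 30.0
```

Request:
step_arm --increments '[{"x":0.103,"y":0,"z":-0.021,"ax":0,"ay":0,"az":0,"gripper":10},{"x":0.208,"y":0,"z":-0.031,"ax":0,"ay":0,"az":0,"gripper":10},{"x":0.313,"y":0,"z":-0.031,"ax":0,"ay":0,"az":0,"gripper":10},{"x":0.469,"y":0,"z":-0.011,"ax":0,"ay":0,"az":0,"gripper":10},{"x":0.621,"y":0,"z":0.033,"ax":0,"ay":0,"az":0,"gripper":10},{"x":0.766,"y":0,"z":0.098,"ax":0,"ay":0,"az":0,"gripper":10},{"x":0.897,"y":0,"z":0.184,"ax":0,"ay":0,"az":0,"gripper":10},{"x":0.978,"y":0,"z":0.252,"ax":0,"ay":0,"az":0,"gripper":10}]'

```text
time: 38.92
ee_pos: [525.3, 189.1, 141.4]
tool_rot: [0.0, -0.005, 1.0, -0.002]
ft_force: [-1.8, -8.2, 4.7]
grip_width: 25.6
grasp_force: 30.0
```

Request:
step_arm --increments '[{"x":0.073,"y":0,"z":0.076,"ax":0,"ay":0,"az":0,"gripper":10},{"x":0.139,"y":0,"z":0.158,"ax":0,"ay":0,"az":0,"gripper":10},{"x":0.195,"y":0,"z":0.247,"ax":0,"ay":0,"az":0,"gripper":10},{"x":0.243,"y":0,"z":0.341,"ax":0,"ay":0,"az":0,"gripper":10},{"x":0.281,"y":0,"z":0.439,"ax":0,"ay":0,"az":0,"gripper":10},{"x":0.309,"y":0,"z":0.541,"ax":0,"ay":0,"az":0,"gripper":10},{"x":0.327,"y":0,"z":0.644,"ax":0,"ay":0,"az":0,"gripper":10},{"x":0.33,"y":0,"z":0.72,"ax":0,"ay":0,"az":0,"gripper":10}]'

```text
time: 39.92
ee_pos: [475.2, 188.3, 31.3]
tool_rot: [-0.001, -0.005, 1.0, -0.002]
ft_force: [-3.3, -8.9, 1.6]
grip_width: 25.2
grasp_force: 30.0
```

Now press the lid down a few millimetres until it resists.

Request:
step_arm --increments '[{"x":0,"y":0,"z":0.03,"ax":0,"ay":0,"az":0,"gripper":10},{"x":0,"y":0,"z":0.05,"ax":0,"ay":0,"az":0,"gripper":10},{"x":0,"y":0,"z":0.05,"ax":0,"ay":0,"az":0,"gripper":10}]'

```text
time: 40.3
ee_pos: [475.2, 188.4, 27.0]
tool_rot: [-0.002, -0.005, 1.0, -0.002]
ft_force: [-10.6, -12.2, 17.5]
grip_width: 25.8
grasp_force: 30.0
```

Request:
step_arm --increments '[{"x":0,"y":0,"z":0,"ax":0,"ay":0,"az":0,"gripper":50},{"x":0,"y":0,"z":0,"ax":0,"ay":0,"az":0,"gripper":50},{"x":0,"y":0,"z":-0.2,"ax":0,"ay":0,"az":0,"gripper":50},{"x":0,"y":0,"z":-0.55,"ax":0,"ay":0,"az":0,"gripper":50},{"x":0.1,"y":-0.3,"z":-0.55,"ax":0,"ay":0,"az":0,"gripper":50},{"x":0.23,"y":-0.703,"z":-0.55,"ax":0,"ay":0,"az":0,"gripper":50},{"x":0.23,"y":-0.703,"z":-0.55,"ax":0,"ay":0,"az":0,"gripper":50},{"x":0.23,"y":-0.703,"z":-0.55,"ax":0,"ay":0,"az":0,"gripper":50}]'

```text
time: 41.3
ee_pos: [443.3, 84.8, 107.5]
tool_rot: [0.0, -0.005, 1.0, 0.0]
ft_force: [-0.1, 0.0, -0.6]
grip_width: 49.8
grasp_force: 0.0
```

Run:
```python
from h import *
s=snap('side','s10.png');print(manip.get_state()['ee_pos'])
a=cv2.imread('pics/side0.png')
# lid corner patches vs. start (shut): back-y corner, front-y corner, far corner
for u,v in[(333,201),(276,209),(312,144),(252,164)]:
    r=cv2.matchTemplate(s[v-16:v+17,u-16:u+17],a[v-8:v+9,u-8:u+9],cv2.TM_CCOEFF_NORMED);_,m,_,l=cv2.minMaxLoc(r);print((u,v),round(m,3),l[0]-8,l[1]-8)
```

```text
[443.37493408  85.17974712 107.54109626]
(333, 201) 0.994 0 0
(276, 209) 0.996 0 0
(312, 144) 0.996 0 0
(252, 164) 0.191 3 -1
```

The lid corners match the shut picture to the pixel. Next I'll grip the hasp pull.

Request:
step_arm --increments '[{"x":0.01,"y":-0.008,"z":0.2,"ax":0,"ay":0,"az":0,"gripper":50},{"x":0.01,"y":-0.008,"z":0.33,"ax":0,"ay":0,"az":0,"gripper":50},{"x":0.01,"y":-0.008,"z":0.4,"ax":0,"ay":0,"az":0,"gripper":50},{"x":0.01,"y":-0.008,"z":0.4,"ax":0,"ay":0,"az":0,"gripper":50},{"x":0.01,"y":-0.008,"z":0.4,"ax":0,"ay":0,"az":0,"gripper":10},{"x":0.01,"y":-0.008,"z":0.4,"ax":0,"ay":0,"az":0,"gripper":10},{"x":0.01,"y":-0.008,"z":0.4,"ax":0,"ay":0,"az":0,"gripper":10},{"x":0.01,"y":-0.008,"z":0.4,"ax":0,"ay":0,"az":0,"gripper":10}]'

```text
time: 42.35
ee_pos: [442.1, 82.9, 48.1]
tool_rot: [0.001, -0.005, 1.0, -0.0]
ft_force: [-0.0, -1.9, 0.6]
grip_width: 25.4
grasp_force: 30.0
```

Request:
step_arm --increments '[{"x":-0.025,"y":0,"z":-0.065,"ax":0,"ay":0,"az":0,"gripper":10},{"x":-0.085,"y":0,"z":-0.149,"ax":0,"ay":0,"az":0,"gripper":10},{"x":-0.167,"y":0,"z":-0.212,"ax":0,"ay":0,"az":0,"gripper":10},{"x":-0.264,"y":0,"z":-0.248,"ax":0,"ay":0,"az":0,"gripper":10},{"x":-0.367,"y":0,"z":-0.253,"ax":0,"ay":0,"az":0,"gripper":10},{"x":-0.467,"y":0,"z":-0.228,"ax":0,"ay":0,"az":0,"gripper":10},{"x":-0.555,"y":0,"z":-0.174,"ax":0,"ay":0,"az":0,"gripper":10},{"x":-0.624,"y":0,"z":-0.096,"ax":0,"ay":0,"az":0,"gripper":10}]'

```text
time: 43.35
ee_pos: [540.0, 84.3, 64.9]
tool_rot: [0.004, -0.005, 1.0, 0.0]
ft_force: [-0.2, -0.7, 4.3]
grip_width: 25.3
grasp_force: 30.0
```

Request:
step_arm --increments '[{"x":-0.035,"y":0,"z":0.05,"ax":0,"ay":0,"az":0,"gripper":10},{"x":-0.043,"y":0,"z":0.094,"ax":0,"ay":0,"az":0,"gripper":10},{"x":-0.043,"y":0,"z":0.11,"ax":0,"ay":0,"az":0,"gripper":10},{"x":-0.043,"y":0,"z":0.11,"ax":0,"ay":0,"az":0,"gripper":10}]'

```text
time: 43.85
ee_pos: [547.8, 84.4, 49.1]
tool_rot: [0.006, -0.005, 1.0, 0.0]
ft_force: [5.7, 0.1, 5.1]
grip_width: 25.6
grasp_force: 30.0
```

Request:
step_arm --increments '[{"x":0.01,"y":0,"z":0.02,"ax":0,"ay":0,"az":0,"gripper":10},{"x":0.02,"y":0,"z":0.04,"ax":0,"ay":0,"az":0,"gripper":10},{"x":0.02,"y":0,"z":0.04,"ax":0,"ay":0,"az":0,"gripper":10}]'

```text
time: 44.22
ee_pos: [548.2, 84.4, 47.7]
tool_rot: [0.01, -0.005, 1.0, 0.0]
ft_force: [4.6, -2.0, 18.8]
grip_width: 25.5
grasp_force: 36.7
```

It's at the stop with 19 N on the tool. I'll release, back away, and check.

Request:
step_arm --increments '[{"x":0,"y":0,"z":-0.04,"ax":0,"ay":0,"az":0,"gripper":10},{"x":0,"y":0,"z":-0.04,"ax":0,"ay":0,"az":0,"gripper":50},{"x":0,"y":0,"z":-0.04,"ax":0,"ay":0,"az":0,"gripper":50},{"x":0,"y":0,"z":-0.15,"ax":0,"ay":0,"az":0,"gripper":50},{"x":0,"y":0,"z":-0.5,"ax":0,"ay":0,"az":0,"gripper":50},{"x":0,"y":0,"z":-0.9,"ax":0,"ay":0,"az":0,"gripper":50},{"x":0,"y":0,"z":-0.9,"ax":0,"ay":0,"az":0,"gripper":50}]'

```text
time: 45.1
ee_pos: [542.3, 84.3, 181.4]
tool_rot: [0.006, -0.005, 1.0, 0.0]
ft_force: [1.2, 0.5, 0.5]
grip_width: 50.0
grasp_force: 0.0
```

Request:
step_arm --increments '[{"x":0.3,"y":1,"z":0,"ax":0,"ay":0,"az":0,"gripper":50},{"x":0.3,"y":1,"z":0,"ax":0,"ay":0,"az":0,"gripper":50},{"x":0.3,"y":1,"z":0,"ax":0,"ay":0,"az":0,"gripper":50},{"x":0.3,"y":1,"z":0,"ax":0,"ay":0,"az":0,"gripper":50}]'

```text
time: 45.6
ee_pos: [490.8, 235.0, 173.2]
tool_rot: [-0.001, -0.007, 1.0, -0.0]
ft_force: [0.4, -0.4, -0.1]
grip_width: 50.2
grasp_force: 0.0
```

Request:
step_arm --increments '[{"x":0.3,"y":1,"z":0,"ax":0,"ay":0,"az":0,"gripper":50},{"x":0.3,"y":1,"z":0,"ax":0,"ay":0,"az":0,"gripper":50},{"x":0.3,"y":1,"z":0,"ax":0,"ay":0,"az":0,"gripper":50},{"x":0.3,"y":1,"z":0,"ax":0,"ay":0,"az":0,"gripper":50},{"x":0.3,"y":1,"z":0,"ax":0,"ay":0,"az":0,"gripper":50}]'

```text
time: 46.22
ee_pos: [446.2, 381.8, 173.8]
tool_rot: [-0.0, -0.004, 1.0, -0.001]
ft_force: [0.7, -0.7, 0.8]
grip_width: 49.7
grasp_force: 0.0
```

Run:
```python
from h import *
t=snap('top','t11.png');s=snap('side','s11.png');print(manip.get_state()['ee_pos'])
a=cv2.imread('pics/side0.png')
for u,v in[(333,201),(276,209),(312,144),(252,164),(289,182)]:
    r=cv2.matchTemplate(s[v-16:v+17,u-16:u+17],a[v-8:v+9,u-8:u+9],cv2.TM_CCOEFF_NORMED);_,m,_,l=cv2.minMaxLoc(r);print((u,v),round(m,3),l[0]-8,l[1]-8)
f=lambda a,k:cv2.resize(np.clip(a*1.3,0,255).astype(np.uint8),None,fx=k,fy=k,interpolation=cv2.INTER_NEAREST)
cv2.imwrite('pics/z11.png',np.hstack([f(a[140:230,240:340],4),f(s[140:230,240:340],4)]))
```

```text
[446.44655368 381.65545115 174.18481701]
(333, 201) 0.995 0 0
(276, 209) 0.996 0 0
(312, 144) 0.995 0 0
(252, 164) 0.99 0 0
(289, 182) 0.875 -1 -2
```

View pics/z11.png

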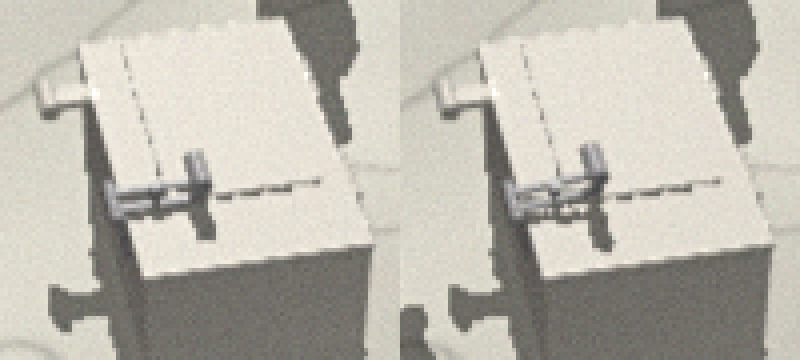

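The lid and its pull match the start exactly. The hasp pull is about 2 px too high, because my small lift before opening raised it roughly 6 mm. I'll go back and press it down from above with closed fingers.

Request:
step_arm --increments '[{"x":-0.3,"y":-1,"z":0,"ax":0,"ay":0,"az":0,"gripper":4},{"x":-0.3,"y":-1,"z":0,"ax":0,"ay":0,"az":0,"gripper":4},{"x":-0.3,"y":-1,"z":0,"ax":0,"ay":0,"az":0,"gripper":4},{"x":-0.3,"y":-1,"z":0,"ax":0,"ay":0,"az":0,"gripper":4}]'

```text
time: 46.82
ee_pos: [493.0, 230.8, 174.6]
tool_rot: [0.0, -0.002, 1.0, -0.0]
ft_force: [0.0, -0.0, -0.0]
grip_width: 15.2
grasp_force: 0.0
```

Request:
step_arm --increments '[{"x":-0.3,"y":-0.98,"z":0,"ax":0,"ay":0,"az":0,"gripper":4},{"x":-0.3,"y":-0.98,"z":0,"ax":0,"ay":0,"az":0,"gripper":4},{"x":-0.3,"y":-0.98,"z":0.1,"ax":0,"ay":0,"az":0,"gripper":4},{"x":-0.3,"y":-0.98,"z":0.3,"ax":0,"ay":0,"az":0,"gripper":4},{"x":-0.3,"y":-0.98,"z":0.55,"ax":0,"ay":0,"az":0,"gripper":4},{"x":-0.3,"y":-0.98,"z":0.6,"ax":0,"ay":0,"az":0,"gripper":4},{"x":-0.3,"y":-0.98,"z":0.6,"ax":0,"ay":0,"az":0,"gripper":4}]'

```text
time: 47.7
ee_pos: [538.7, 87.4, 84.7]
tool_rot: [-0.0, -0.005, 1.0, 0.0]
ft_force: [0.5, -0.1, 0.3]
grip_width: 3.8
grasp_force: 0.0
```

Request:
step_arm --increments '[{"x":-0.028,"y":-0.02,"z":0,"ax":0,"ay":0,"az":0,"gripper":4},{"x":-0.028,"y":-0.02,"z":0.03,"ax":0,"ay":0,"az":0,"gripper":4},{"x":-0.028,"y":-0.02,"z":0.06,"ax":0,"ay":0,"az":0,"gripper":4},{"x":-0.028,"y":-0.02,"z":0.09,"ax":0,"ay":0,"az":0,"gripper":4},{"x":-0.028,"y":-0.02,"z":0.12,"ax":0,"ay":0,"az":0,"gripper":4},{"x":-0.028,"y":-0.02,"z":0.12,"ax":0,"ay":0,"az":0,"gripper":4}]'

```text
time: 48.45
ee_pos: [543.4, 84.2, 69.1]
tool_rot: [0.0, -0.005, 1.0, -0.0]
ft_force: [-6.1, -0.7, 13.2]
grip_width: 3.9
grasp_force: 6.7
```

Request:
step_arm --increments '[{"x":0,"y":0,"z":0.01,"ax":0,"ay":0,"az":0,"gripper":4},{"x":0,"y":0,"z":0.015,"ax":0,"ay":0,"az":0,"gripper":4},{"x":0,"y":0,"z":0.015,"ax":0,"ay":0,"az":0,"gripper":4}]'

```text
time: 48.82
ee_pos: [543.5, 84.2, 68.7]
tool_rot: [0.0, -0.005, 1.0, -0.0]
ft_force: [-10.2, -1.2, 22.5]
grip_width: 4.0
grasp_force: 10.8
```

Request:
step_arm --increments '[{"x":0,"y":0,"z":-0.2,"ax":0,"ay":0,"az":0,"gripper":4},{"x":0,"y":0,"z":-0.6,"ax":0,"ay":0,"az":0,"gripper":4},{"x":0,"y":0,"z":-0.7,"ax":0,"ay":0,"az":0,"gripper":4}]'

```text
time: 49.2
ee_pos: [545.4, 84.3, 174.1]
tool_rot: [0.004, -0.005, 1.0, 0.0]
ft_force: [-0.5, 0.7, 0.0]
grip_width: 4.1
grasp_force: 0.0
```

Request:
step_arm --increments '[{"x":0.3,"y":1,"z":0,"ax":0,"ay":0,"az":0,"gripper":20},{"x":0.3,"y":1,"z":0,"ax":0,"ay":0,"az":0,"gripper":20},{"x":0.3,"y":1,"z":0,"ax":0,"ay":0,"az":0,"gripper":20},{"x":0.3,"y":1,"z":0,"ax":0,"ay":0,"az":0,"gripper":20}]'

```text
time: 49.7
ee_pos: [495.1, 235.1, 168.0]
tool_rot: [-0.001, -0.007, 1.0, -0.0]
ft_force: [-0.1, -0.3, 0.3]
grip_width: 20.0
grasp_force: 0.0
```

Request:
step_arm --increments '[{"x":0.3,"y":1,"z":0,"ax":0,"ay":0,"az":0,"gripper":20},{"x":0.3,"y":1,"z":0,"ax":0,"ay":0,"az":0,"gripper":20},{"x":0.3,"y":1,"z":0,"ax":0,"ay":0,"az":0,"gripper":20},{"x":0.3,"y":1,"z":0,"ax":0,"ay":0,"az":0,"gripper":20},{"x":0.3,"y":1,"z":0,"ax":0,"ay":0,"az":0,"gripper":20}]'

```text
time: 50.32
ee_pos: [450.5, 381.8, 168.6]
tool_rot: [-0.0, -0.004, 1.0, -0.001]
ft_force: [0.3, 0.5, -0.5]
grip_width: 20.1
grasp_force: 0.0
```

Run:
```python
from h import *
t=snap('top','t12.png');s=snap('side','s12.png')
for n,im,a,P in(('side',s,cv2.imread('pics/side0.png'),[(276,209),(252,164),(289,182),(275,189)]),('top',t,cv2.imread('pics/top0.png'),[(242,185),(201,215)])):
  for u,v in P:
    r=cv2.matchTemplate(im[v-16:v+17,u-16:u+17],a[v-8:v+9,u-8:u+9],cv2.TM_CCOEFF_NORMED);_,m,_,l=cv2.minMaxLoc(r);print(n,(u,v),round(m,3),l[0]-8,l[1]-8)
```

```text
side (276, 209) 0.996 0 0
side (252, 164) 0.988 0 0
side (289, 182) 0.996 0 0
side (275, 189) 0.996 0 0
top (242, 185) 0.999 0 0
top (201, 215) 0.998 0 0
```

The hasp and lid now match the shut state exactly in both views, and the robot is clear of everything.

```bash
python3 -c "
from rig import manip
print(manip.job_done())"
```

```text
the job is handed in; nothing more can be done
None
```

The job is handed in: all three chrome deflators stand upright in pockets 1–3, the lid is shut, and the hasp is flat over the catch (I had to press it down a second time after releasing it slightly raised).

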